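# Gather the casting scrap into the catch tray

## Task

Collect all the brass casting stubs for the next melt: first lift the pan by its handle, tip it over the catch tray until all its stubs have dropped into the tray, and set it back upright on its cork mat without dropping it. Then take the wooden block and scrape the stubs that lie on the steel plate off its open edge into the tray (push them, do not pick them up), and leave the block resting on the cleared plate. Leave the jar, the hammer and the mug where they are.

Things in the scene. Friction and masses are not known exactly. Their poses are not given: they have to be found in the camera images.
- unit: Fixed level bench unit: an aluminium catch tray and, joined to its +y side, a steel-topped sweeping plate. Origin: centre of the tray's underside, at table height; z up. Tray: open box 170 x 170 x 36 mm high, walls and floor 5 mm, empty at first. Plate: from y = 85 to 265 mm, x = -70 to 70 mm, steel face 40 mm above the table
- tray_in (a point): Centre of the catch tray's inner floor: (0, 0, 5) mm in the unit's frame
- plate_edge (a point): Middle of the plate's open edge on the steel face, (0, 85, 40) mm in the unit's frame. No rim here, and the tray's rim is 4 mm lower: pieces pushed towards -y drop into the tray. A wooden rim 6 mm thick, 8 mm higher than the steel, runs along the plate's two x sides (128 mm clear between) and its far +y end
- mat: Fixed round cork mat, 130 mm across, 6 mm thick, on the table; the pan stands on it. Origin: centre of its underside
- pan: Loose round flared steel pan: foot 76 mm and rim 148 mm across (outside), 44 mm high, wall 3 mm, floor 5 mm, 0.2 kg; sides lean out 39 degrees from upright, so the smooth pieces slide out only when it is tipped about 80 degrees or more. Handle along its +x. Origin: centre of the underside; z points out of the mouth
- pan_grip (a point): Middle of the pan's straight dark wooden handle: (125, 0, 38) mm in the pan's frame. The handle is a level bar 16 mm wide (y), 24 mm high (z), from x = 85 to 180 mm
- pan_lip (a point): Point of the pan's rim farthest from the handle, the pouring lip: (-74, 0, 44) mm in the pan's frame
- block: Loose plain hardwood scraper block, 92 (x) x 26 (y) x 55 mm (z), standing on its long 26 mm edge on the table, about 0.09 kg; to be gripped across the 26 mm. Origin: centre of its underside
- scrap0: Loose chunky brass casting stub that starts in the pan, about 19 x 15 x 14 mm, 18 g; origin: its centre
- scrap1: Loose chunky brass casting stub that starts in the pan, about 17 x 17 x 14 mm, 18 g; origin: its centre
- scrap2: Loose chunky brass casting stub that starts in the pan, about 20 x 14 x 14 mm, 18 g; origin: its centre
- scrap3: Loose chunky brass casting stub that starts in the pan, about 18 x 16 x 14 mm, 18 g; origin: its centre
- chip0: Loose chunky brass casting stub that starts on the sweeping plate, about 19 x 15 x 14 mm, 18 g; origin: its centre
- chip1: Loose chunky brass casting stub that starts on the sweeping plate, about 17 x 17 x 14 mm, 18 g; origin: its centre
- chip2: Loose chunky brass casting stub that starts on the sweeping plate, about 20 x 14 x 14 mm, 18 g; origin: its centre
- jar: Bystander: closed glass jar, 56 mm across, 75 mm high; origin: centre of its underside
- hammer: Bystander: hammer lying on the table; origin at its underside
- mug: Bystander: white mug, 76 mm across, 85 mm high, handle at +y; origin: centre of its underside
Things that resemble listed ones, but are neither listed nor needed, are in the scene too. What is meant by the block is not purple, and is the smaller of those in its own colour. Several things look just like the mat: the one meant starts farthest to the robot's left.

How it is judged:
By the outcome, as a careful person would: the job done as asked, in the order asked, and still so for the second after the job is handed in, with the robot touching nothing.
It also fails if it takes over 72 s, if anything falls off the work surface, if the arm or the gripper's body presses on something with over 40 N, if the wrist force passes 120 N, or if a joint passes its speed limit or range.

## Robot

A 6-joint arm with a two-finger parallel gripper is mounted at the origin on the work surface. World frame = base frame: x ahead of the robot, y to its left, z up, the work surface at z = 0. Lengths are in mm, angles in rad, forces in N, time in s.
With the tool pointing down it reaches from about 375 to 925 mm from the base axis. Payload 5.7 kg.
Tool frame: the origin (TCP) lies at the very end of the fingers, on their centre line; the grasp point (between the pads) lies 19 mm behind it; z points along the fingers, y is the direction in which the jaws open and shut (so a half turn about z gives the same grasp; the last joint's range is limited). The gripper opens to 85 mm and grips with 20 to 120 N. Pads are 22 mm wide; open, the fingers measure 114 mm over their backs; the gripper's body (76 mm by 85 mm) begins 54 mm behind the grasp point. The pads swing forward as they close: fully open they stand 13 mm farther back than shut.
Start: joints at [-1.357, 0.359, 1.51, -0, 1.272, -0.115], TCP at [193.728, -567.829, 206.567] pointing down, gripper open.
Joint ranges: [-2.97, 2.97], [-1.01, 2.36], [0.21, 2.38], [-0.96, 4.11], [0.2, 2.71], [-2.98, 2.98]. Speed limits (rad/s): [2.39, 2.39, 3.14, 3.14, 3.14, 3.14].

## Interface

Orientations are given as a rotation vector (axis times angle).
In Python, from bench import sensors, get_image, camera_info, r gives the robot as it stands.
- The arm moves only by the tool servo_tool, never from a script. Its argument "plan" is a list of rows, each an object with "slide": the shift along the tool's x, y, z in m, a list of three; "turn": the turn, a rotation vector about the tool's x, y, z in degrees, a list of three. A call has 1 to 12 rows; each row shifts and turns the pose as measured when the row begins, along the tool's axes as they then stand; what a row does not reach is not made up. A row lasts 1/10 s, in which the tool goes at most 50 mm and 8.59 degrees, less where a joint would pass 70% of its speed; a pose out of reach is approached as far as the arm can. A call with a gripper value outside its range is refused whole. "claw" is the finger opening in m, from 0 to 0.0854, set as the call begins (left out, the last holds). The fingers move at their own pace and stop on an object; "squeeze" is the grip in N (left out, the last holds). Time passes only in rows, so rows that do not move let the fingers close. It gives the time, the measured TCP pose, the force and the opening at its end, in the units of the state.
- sensors.state(): the state, without advancing time (a new reading comes with each control period).
- get_image(name): name is "scene" or "side" or "wrist"; returns (picture, depth): 400x640x3 uint8, red, green, blue; 400x640 float32, mm along the optical axis (not along the pixel's ray), 0 where there is no reading.
- camera_info(name): a dict with "fov_y" (degrees; the focal length in pixels is half the picture's height over the tangent of half this angle, whatever the lens; pixels are square), "cx", "cy" (the principal point, pixels), "camera_from_world" (4x4, takes a point from world to camera coordinates). Camera axes: x right, y down, z forward; pixel columns grow to the right and rows downward; lengths in mm; the calibration is good to about 2 mm. A picture is of the moment at which its call begins: read the wrist's pose just before it. camera_info takes no time and is no camera call; for the wrist camera it gives the pose at the moment of the call.
- r.job_done(): hands the job in, once; it reports no verdict.
The state is a dict: "clock": time; "joint_positions": joint angles; "qd": joint speeds; "effort": joint torques, N m; "tool_pos": TCP position; "eef_rot": TCP orientation; "contact_force": force on the tool from outside, world axes, zero at the start; "ft_torque": the same for the moment, N m; "gripper_width": finger opening in mm.
Only numpy, scipy, OpenCV 4.12 (cv2) and the standard library are available. Lean on these libraries where they do the work, as an engineer would, in place of code of your own. Each camera call takes 0.05 s, during which the arm holds its last target. There are 200 camera calls.

## Working session

There is one attempt and no reset: what is moved stays moved. The work goes in short steps, Python scripts to look and compute and a tool call to move; the robot and the scene stay as the last step left them, time stands still between calls to the robot, and variables do not carry over. Pictures are saved under pics/ and viewed, on a budget of 10 in all, crops included, one or two more only if the job needs it, and the job is handed in when it is done.

Besides the shell and the picture viewer there is one more tool, called as name(argument=value, ...), one argument or row to a line, values as JSON. servo_tool: Moves the arm, as the interface text tells. Its arguments: {"type":"object","properties":{"plan":{"type":"array","items":{"type":"object","properties":{"slide":{"type":"array","items":{"type":"number"}},"turn":{"type":"array","items":{"type":"number"}}}}},"claw":{"type":"number"},"squeeze":{"type":"number"}},"required":["plan"]}

```bash
ls; mkdir -p pics; python3 - <<'E'
from bench import sensors,get_image,camera_info,r
import cv2,numpy as np
ims=[]
for n in ["scene","side"]:
    p,d=get_image(n); np.savez(f"{n}.npz",p=p,d=d)
    cv2.imwrite(f"pics/{n}.png",p[:,:,::-1])
    c=camera_info(n); print(n,c["fov_y"],c["cx"],c["cy"]); print(np.round(c["camera_from_world"],3).tolist())
print(sensors.state())
E
```

```text
pics
scene 48.02990567240595 311.50698140105317 207.3700761234346
[[-0.427, 0.904, 0.014, 279.788], [0.652, 0.318, -0.688, -323.786], [-0.627, -0.285, -0.725, 1617.722], [0.0, 0.0, 0.0, 1.0]]
side 47.35641951972153 332.0329633198585 189.3372807707982
[[-0.794, -0.607, 0.006, 432.583], [-0.457, 0.591, -0.665, 347.204], [0.4, -0.531, -0.747, 1108.067], [0.0, 0.0, 0.0, 1.0]]
{'clock': 0.1, 'joint_positions': array([-1.35710833e+00,  3.59459807e-01,  1.51134901e+00, -1.38871244e-05,
        1.27251054e+00, -1.15097032e-01]), 'qd': array([ 0.00100275, -0.00051606, -0.00264044,  0.00102248, -0.00117548,
       -0.00069948]), 'effort': array([ 3.23362638e-04, -5.28651488e+01, -2.79349673e+01, -2.81792900e-04,
        5.03419156e-03,  1.99799831e-05]), 'tool_pos': array([ 193.5815905 , -567.20198446,  205.81227319]), 'eef_rot': array([-3.09753579e+00, -5.13855474e-01,  1.54384937e-04]), 'contact_force': array([-0.3523809 ,  0.44390061,  0.23265464]), 'ft_torque': array([-0.01044011, -0.0088177 ,  0.04414963]), 'gripper_width': 85.36849783067603}
```

View pics/scene.png

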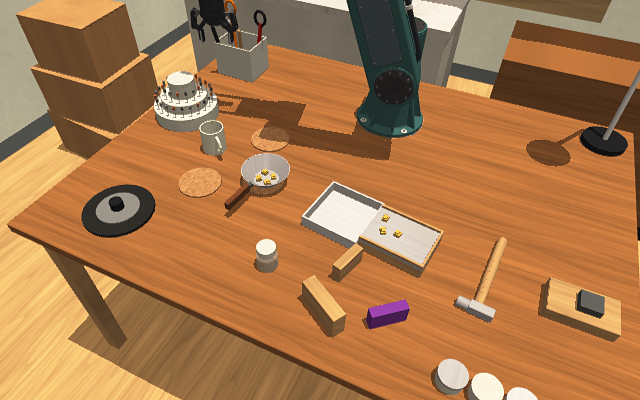

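View pics/side.png

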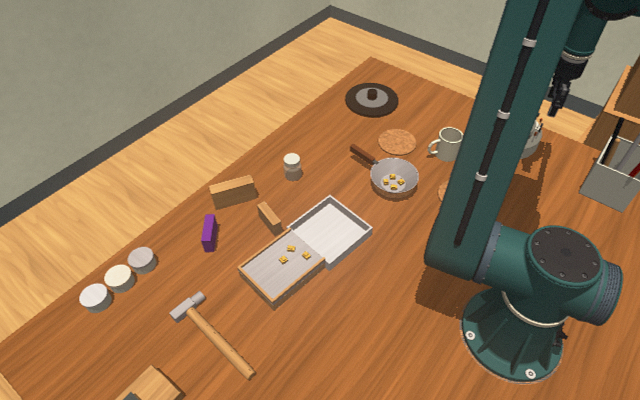

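The scene view shows the pan on its mat at (265,178) with its handle end at (228,207), and other mats at (200,182) and (270,138). The tray is at (345,213) and the plate at (400,237). The small block is at (347,262), with the bigger one at (323,303) and a purple one at (388,314). The jar is at (266,255). The side view agrees.

```bash
cat > h.py <<'E'
import numpy as np,cv2
from bench import camera_info
def cloud(n,d,c=None):
    c=c or camera_info(n); f=200/np.tan(np.radians(c["fov_y"]/2)); T=np.array(c["camera_from_world"])
    v,u=np.mgrid[0:400,0:640]; P=np.stack([(u-c["cx"])/f*d,(v-c["cy"])/f*d,d],-1)-T[:3,3]
    P=P@T[:3,:3]; P[d<=0]=np.nan; return P   # R^T(p-t)
def proj(n,X):
    c=camera_info(n); f=200/np.tan(np.radians(c["fov_y"]/2)); T=np.array(c["camera_from_world"])
    q=T[:3,:3]@np.array(X)+T[:3,3]; return q[0]/q[2]*f+c["cx"],q[1]/q[2]*f+c["cy"]
def rect(Q,name):
    (c,s,a)=cv2.minAreaRect(Q[:,:2].astype(np.float32)); print(name,len(Q),"c",np.round(c,1),"size",np.round(s,1),"ang",round(a,1),"z",np.round(np.percentile(Q[:,2],[2,50,98]),1))
    return c,s,a
E
python3 - <<'E'
from h import *
H=np.full((700,800),-1,np.float32); col=np.zeros((700,800,3),np.uint8)
pts={}
for n in ["scene","side"]:
    z=np.load(n+".npz"); P=cloud(n,z["d"]); pts[n]=(P,z["p"])
    for X,c in zip(P.reshape(-1,3),z["p"].reshape(-1,3)): pass
seeds={"plate":(400,237),"tray":(345,213),"block":(347,262),"big":(323,303),"purple":(388,314),"jar":(266,255),"pan":(265,178),"handle":(237,198),"table":(440,150),"mat":(200,182),"mug":(212,138),"hammer":(492,265)}
P,im=pts["scene"]
for k,(u,v) in seeds.items(): print(k,np.round(P[v,u],1))
# components by height
for n in pts:
    P,im=pts[n]; m=((P[...,2]>9)&(P[...,2]<120)&(np.hypot(P[...,0],P[...,1])>250)).astype(np.uint8)
    N,L,S,C=cv2.connectedComponentsWithStats(m,connectivity=4)
    for i in range(1,N):
        if S[i,4]<120: continue
        Q=P[L==i]; print(n,np.round(C[i]),end=" "); rect(Q,"comp")
E
```

```text
plate [556.7 209.8  40.7]
tray [509.9  37.    6.2]
block [704.7 118.5  57.1]
big [846.7 117.2  76.8]
purple [797.2 255.3  55.8]
jar [782.6 -63.7  73. ]
pan [ 483.5 -239.1    7.9]
handle [ 626.7 -245.7   47.9]
table [ 97.4 210.9  -2.5]
mat [ 583.7 -408.8    5.5]
mug [ 453.6 -441.5   71.2]
hammer [529.2 447.2  24.7]
scene [72. 15.] comp 2877 c [  -95.5 -1596.9] size [316.3 400.3] ang 3.6 z [11.8 47.7 54. ]
scene [309.   9.] comp 1624 c [-629.6 -712.4] size [120.1 661.1] ang 0.4 z [10.3 51.7 88.7]
scene [439.  18.] comp 1693 c [-817.3  -57.5] size [491.3 238.1] ang 0.3 z [14.8 85.3 90.7]
scene [555.   8.] comp 1276 c [-1042.1   372.6] size [ 44.1 556.2] ang 0.0 z [ 61.3  86.3 118.2]
scene [231.  41.] comp 129 c [ -65.6 -704. ] size [90.7 53.5] ang 21.2 z [ 68.3 100.4 118.4]
scene [248.  42.] comp 192 c [-109.3 -638.8] size [20.5 75.5] ang 0.2 z [ 58.3  94.3 118.6]
scene [242.  62.] comp 1357 c [ -11.6 -609.1] size [118.5 206.6] ang 39.0 z [ 11.8  66.3 117.5]
scene [192. 115.] comp 2974 c [ 387.7 -586. ] size [358.  217.5] ang 39.9 z [ 13.3  57.7 113.6]
scene [605. 138.] comp 1067 c [-17
[... 1873 characters left out ...]
ide [293. 259.] comp 4815 c [537.9 125.2] size [353.1 174.6] ang 82.2 z [11.4 39.2 50.6]
side [270. 218.] comp 431 c [682.  113.1] size [28.  94.4] ang 73.9 z [10.5 52.7 58.3]
side [209. 232.] comp 463 c [778.8 252.2] size [28.  96.3] ang 40.2 z [10.5 52.6 58.6]
side [142. 259.] comp 533 c [858.  420.3] size [64.9 62.8] ang 3.5 z [11.4 37.2 42.4]
side [119. 278.] comp 591 c [858.4 490. ] size [64.9 63.2] ang 3.3 z [11.6 37.2 41.7]
side [ 95. 297.] comp 641 c [857.9 559.6] size [63.3 65. ] ang 87.3 z [11.1 37.4 41.8]
side [212. 333.] comp 1478 c [548.  446.1] size [ 88.4 260.7] ang 83.3 z [12.  23.6 28.9]
side [151. 387.] comp 1313 c [558.4 626.4] size [101.8  93.4] ang 0.3 z [28.4 35.2 55.7]
```

```bash
python3 - <<'E'
from h import *
for n in ["scene","side"]:
    z=np.load(n+".npz"); im=z["p"]; P=cloud(n,z["d"]); X,Y,Z=P[...,0],P[...,1],P[...,2]
    hsv=cv2.cvtColor(im,cv2.COLOR_RGB2HSV); h,s,v=[hsv[...,i].astype(int) for i in range(3)]
    print("==",n,"table z",np.nanmedian(Z[(abs(X-650)<60)&(abs(Y+20)<40)]))
    near=(abs(X-530)<180)&(abs(Y+235)<110)&(Z>12)&(Y>-345)
    grey=near&(s<60)&(Z>25)
    c,rad=cv2.minEnclosingCircle(P[grey][:,:2].astype(np.float32)); print("pan circ",np.round(c,1),rad)
    rim=near&(s<60)&(Z>46); Q=P[rim]; A=np.c_[2*Q[:,:2],np.ones(len(Q))]; w=np.linalg.lstsq(A,(Q[:,:2]**2).sum(1),rcond=None)[0]; print("rim fit",w[:2],np.sqrt(w[2]+w[0]**2+w[1]**2),len(Q))
    hd=near&(Z>28)&(s>90)&(v<130)&(np.hypot(X-c[0],Y-c[1])>80); rect(P[hd],"handle")
    Q=P[hd&(Z>50)]; l=cv2.fitLine(Q[:,:2].astype(np.float32),cv2.DIST_HUBER,0,.01,.01).ravel(); print("line",l,np.degrees(np.arctan2(l[1],l[0])),len(Q))
    mt=(abs(X-c[0])<90)&(abs(Y-c[1])<90)&(Z>2.5)&(Z<9)&(s>60); mt=(abs(Z-6)<3)&(np.hypot(X-c[0],Y-c[1])<85)&(s>60)&(h<25); print("mat n",mt.sum(),np.nanmean(P[mt],0))
    bl=(abs(X-690)<60)&(abs(Y-113)<60)&(Z>48)&(Z<66)&(s>50); bl&=np.hypot(X-690,Y-113)<56
    rect(P[bl],"blocktop")
    u=(abs(X-540)<160)&(abs(Y-125)<230)&(Z>31)&(Z<56)&~((X>620+0.13*(Y-30)))
    rect(P[u],"unit")
    pl=u&(abs(Z-40)<2.5)&(s<40)&(Y>115); rect(P[pl],"steel")
    br=(h>15)&(h<32)&(s>120)&(v>90)
    N,L,S,C=cv2.connectedComponentsWithStats(br.astype(np.uint8))
    for i in range(1,N):
        if S[i,4]>12:
            q=np.nanmean(P[L==i],0)
            if 400<q[0]<700 and abs(q[1])<330: print("brass",S[i,4],np.round(C[i]),np.round(q,1))
E
```

```text
== scene table z 0.8211573694171383
pan circ [ 489.9 -236.2] 77.87171173095703
rim fit [ 488.35514163 -233.51764438] 70.38986298107365 201
handle 164 c [ 621.1 -242.6] size [17.9 95.2] ang 74.4 z [34.2 46.6 57.6]
line [ 9.9097621e-01 -1.3403793e-01  6.1989148e+02 -2.4371233e+02] -7.7029905 53
mat n 278 [ 520.53597898 -215.67541287    5.74828302]
blocktop 346 c [684.7 113.4] size [27.6 94.4] ang 72.9 z [49.8 55.3 59.2]
unit 3566 c [538.8 125.7] size [351.3 176.1] ang 82.6 z [32.4 40.9 51.5]
steel 1687 c [545.4 204.4] size [188.6 152.4] ang 82.2 z [37.9 40.5 42.4]
brass 32 [264. 171.] [ 470.3 -247.6   20.8]
brass 26 [273. 176.] [ 477.2 -213.8   21.7]
brass 28 [258. 178.] [ 503.  -250.4   21.1]
brass 33 [267. 182.] [ 507.5 -218.4   20.8]
brass 227 [411. 238.] [553.1 237.8  48.9]
brass 35 [385. 218.] [518.1 154.   51.6]
brass 37 [382. 230.] [563.3 162.   51.3]
brass 42 [397. 233.] [556.5 201.   50.9]
brass 264 [348. 256.] [684.8 113.3  55.8]
== side table z 0.7655758975255724
pan circ [ 492.3 -231.5] 78.82645416259766
rim fit [ 485.86387932 -232.96725416] 70.45820405437414 157
handle 131 c [ 619.2 -246.4] size [12.4 95.6] ang 80.0 z [32.  45.9 57.2]
line [ 9.8928207e-01 -1.4601706e-01  6.1498682e+02 -2.4370445e+02] -8.396178 43
mat n 213 [ 466.18486907 -200.87760705    5.45557327]
blocktop 259 c [682. 113.] size [27.7 94.1] ang 73.3 z [49.1 54.8 58.6]
unit 3864 c [538.  125.2] size [353.1 174.6] ang 82.2 z [32.4 40.  50.9]
steel 1969 c [538.9 200.1] size [184.2 148.4] ang 81.0 z [37.7 39.9 42.3]
brass 25 [392. 176.] [ 498.5 -248.    21.4]
brass 25 [385. 181.] [ 502.3 -215.6   21.4]
brass 27 [401. 181.] [ 465.9 -246.    21.1]
brass 29 [393. 187.] [ 471.7 -213.4   20.1]
brass 38 [264. 211.] [697.2 117.6  54.8]
brass 37 [291. 248.] [557.9 163.2  50.9]
brass 37 [306. 255.] [512.6 155.6  50.9]
brass 39 [283. 259.] [551.3 201.9  50.2]
```

servo_tool(
  plan=[
    {"slide": [0.042, -0.014, 0], "turn": [0, 0, 0]},
    {"slide": [0.042, -0.014, 0], "turn": [0, 0, 0]},
    {"slide": [0.042, -0.014, 0], "turn": [0, 0, 0]},
    {"slide": [0.042, -0.014, 0], "turn": [0, 0, 0]},
    {"slide": [0.042, -0.014, 0], "turn": [0, 0, 0]},
    {"slide": [0.042, -0.014, 0], "turn": [0, 0, 0]},
    {"slide": [0.042, -0.014, 0], "turn": [0, 0, 0]},
    {"slide": [0.042, -0.014, 0], "turn": [0, 0, 0]},
    {"slide": [0.042, -0.014, 0], "turn": [0, 0, 0]},
    {"slide": [0.042, -0.014, 0], "turn": [0, 0, 0]},
    {"slide": [0.042, -0.014, 0], "turn": [0, 0, 0]},
    {"slide": [0.042, -0.014, 0], "turn": [0, 0, 0]},
  ],
  claw=0.0854,
)

```text
clock: 1.3
tool_pos: [626.1, -237.2, 200.1]
eef_rot: [-3.096, -0.497, 0.01]
contact_force: [-0.2, -1.6, 0.2]
gripper_width: 85.3
```

```bash
cat > st.py <<'E'
from bench import sensors
import json,numpy as np
s=sensors.state(); a=dict(q=list(map(float,s["joint_positions"])),p=list(map(float,s["tool_pos"])),r=list(map(float,s["eef_rot"])))
open("samples.jsonl","a").write(json.dumps(a)+"\n")
print(s["clock"],np.round(a["q"],3),np.round(a["p"],1),np.round(a["r"],3),"F",np.round(s["contact_force"],1),"T",np.round(s["ft_torque"],2),"w",round(s["gripper_width"],1))
E
python3 st.py
```

```text
1.3 [-4.660e-01  4.690e-01  1.348e+00  1.000e-03  1.334e+00  7.860e-01] [ 626.1 -237.2  200.1] [-3.096 -0.497  0.01 ] F [-0.2 -1.6  0.2] T [-0.03  0.01  0.03] w 85.3
```

servo_tool(
  plan=[
    {"turn": [0, 0, 8.1]},
    {"turn": [0, 0, 8.1]},
    {"turn": [0, 0, 8.1]},
    {"turn": [8.5, 0, 0]},
    {"turn": [8.5, 0, 0]},
    {"turn": [8.5, 0, 0]},
  ],
)

```text
invalid input at $.plan[0]: expected keys slide, turn
```

```bash
python3 st.py
```

```text
1.3 [-4.660e-01  4.690e-01  1.348e+00  1.000e-03  1.334e+00  7.860e-01] [ 626.1 -237.2  200.1] [-3.096 -0.497  0.01 ] F [-0.2 -1.6  0.2] T [-0.03  0.01  0.03] w 85.3
```

servo_tool(
  plan=[
    {"turn": [-8.5, 0, 0]},
    {"turn": [-8.5, 0, 0]},
    {"turn": [-8.5, 0, 0]},
    {"slide": [0, 0, 0.04]},
  ],
)

```text
invalid input at $.plan[0]: expected keys slide, turn
```

```bash
python3 st.py; cat samples.jsonl | tail -1; cat > wr.py <<'E'
import sys,cv2,numpy as np
from bench import sensors,get_image,camera_info
n=sys.argv[1]; cam=sys.argv[2] if len(sys.argv)>2 else "wrist"
c=camera_info(cam); p,d=get_image(cam); np.savez(f"{n}.npz",p=p,d=d,T=c["camera_from_world"],fov=c["fov_y"],cx=c["cx"],cy=c["cy"])
cv2.imwrite(f"pics/{n}.png",p[:,:,::-1])
E
python3 wr.py w1
```

```text
1.3 [-4.660e-01  4.690e-01  1.348e+00  1.000e-03  1.334e+00  7.860e-01] [ 626.1 -237.2  200.1] [-3.096 -0.497  0.01 ] F [-0.2 -1.6  0.2] T [-0.03  0.01  0.03] w 85.3
{"q": [-0.46579230813018324, 0.4686699256253103, 1.3475407473631378, 0.0009594823363329128, 1.334177052955538, 0.7863978490127198], "p": [626.0588343313426, -237.1793208100018, 200.13572024970483], "r": [-3.0960267177621743, -0.49705783718294083, 0.010327015919433902]}
```

View pics/w1.png

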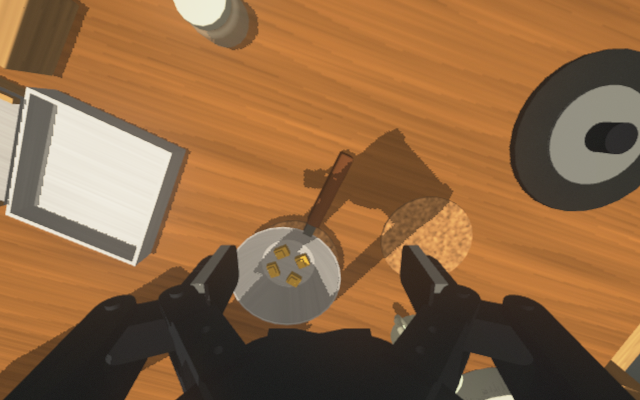

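Both keys are required in each row, so nothing moved. The wrist picture shows the pan rim around (288,275), the handle from (308,232) to (347,153), the stubs inside the pan, and the tray at (95,170). I'll measure the pan from it.

```bash
cat >> h.py <<'E'
def load(n):
    z=np.load(n+".npz"); c=dict(camera_from_world=z["T"],fov_y=float(z["fov"]),cx=float(z["cx"]),cy=float(z["cy"]))
    return z["p"],cloud(n,z["d"],c)
def pan(n,x0,y0,zoff=0,lo=(28,46)):
    im,P=load(n); X,Y,Z=[P[...,i] for i in range(3)]; hsv=cv2.cvtColor(im,cv2.COLOR_RGB2HSV).astype(int); s,v=hsv[...,1],hsv[...,2]
    m=(np.hypot(X-x0,Y-y0)<82)&(s<70)&(Z>45+zoff)&(Z<55+zoff); Q=P[m]; w=np.linalg.lstsq(np.c_[2*Q[:,:2],np.ones(len(Q))],(Q[:,:2]**2).sum(1),rcond=None)[0]
    print("rim",w[:2],np.sqrt(w[2]+w[0]**2+w[1]**2),len(Q))
    hd=(np.hypot(X-x0,Y-y0)>95)&(np.hypot(X-x0,Y-y0)<200)&(s>90)&(v<140)&(Z>48+zoff)&(Z<62+zoff); Q=P[hd]
    rect(Q,"handle top"); l=cv2.fitLine(Q[:,:2].astype(np.float32),cv2.DIST_HUBER,0,.01,.01).ravel(); print("line",l[2:],np.degrees(np.arctan2(l[1],l[0])),len(Q))
    return P,im,hsv
E
python3 - <<'E'
from h import *
P,im,hsv=pan("w1",488,-233)
X,Y,Z=[P[...,i] for i in range(3)]
u=(abs(X-540)<160)&(abs(Y-125)<230)&(Z>31)&(Z<56)&~((X>620+0.13*(Y-30))); rect(P[u],"tray part")
m=(abs(Z-6)<2)&(np.hypot(X-488,Y+233)<95)&(hsv[...,1]>60); 
Q=P[m]; c,r=cv2.minEnclosingCircle(Q[:,:2].astype(np.float32)); print("matish",c,r,len(Q)); print("table",np.nanmedian(Z[60:130,400:480]))
E
```

```text
rim [ 486.19694827 -233.60896786] 70.32634112066836 1420
handle top 913 c [ 622.7 -251.5] size [16.4 82.3] ang 82.5 z [51.5 56.1 57.9]
line [ 621.6648  -250.35274] -5.8473086 913
tray part 5250 c [527.4  51.9] size [200.1 172.5] ang 82.5 z [31.4 36.6 44.9]
matish (516.51806640625, -245.51470947265625) 57.06040954589844 442
table 0.2432433047912542
```

servo_tool(
  plan=[
    {"slide": [0, 0, 0], "turn": [0, 0, 8.1]},
    {"slide": [0, 0, 0], "turn": [0, 0, 8.1]},
    {"slide": [0, 0, 0], "turn": [0, 0, 8.1]},
    {"slide": [0, 0, 0], "turn": [8.5, 0, 0]},
    {"slide": [0, 0, 0], "turn": [8.5, 0, 0]},
    {"slide": [0, 0, 0], "turn": [8.5, 0, 0]},
  ],
)

```text
clock: 1.95
tool_pos: [636.0, -220.6, 200.4]
eef_rot: [-2.675, 0.141, -0.031]
contact_force: [0.2, 0.7, -0.9]
gripper_width: 85.1
```

```bash
python3 st.py
```

```text
1.95 [-0.665  0.59   1.236  0.387  1.575  0.962] [ 636.  -220.6  200.4] [-2.675  0.141 -0.031] F [ 0.2  0.7 -0.9] T [-0.2   0.06 -0.04] w 85.1
```

servo_tool(
  plan=[
    {"slide": [0, 0, 0], "turn": [-8.5, 0, 0]},
    {"slide": [0, 0, 0], "turn": [-8.5, 0, 0]},
    {"slide": [0, 0, 0], "turn": [-8.5, 0, 0]},
    {"slide": [0, 0, 0.04], "turn": [0, 0, 0]},
  ],
)

```text
clock: 2.35
tool_pos: [633.1, -237.5, 151.7]
eef_rot: [-3.122, 0.202, 0.01]
contact_force: [0.6, -0.7, -0.0]
gripper_width: 85.6
```

```bash
python3 st.py
```

```text
2.35 [-0.467  0.52   1.384  0.01   1.248  1.23 ] [ 633.1 -237.5  151.7] [-3.122  0.202  0.01 ] F [ 0.6 -0.7 -0. ] T [-0.05 -0.03 -0.02] w 85.6
```

```bash
cat > kin.py <<'E'
import numpy as np,json
from scipy.spatial.transform import Rotation as R
from scipy.optimize import least_squares
S=[json.loads(l) for l in open("samples.jsonl")]
S.append(dict(q=[-1.35710833e+00,3.59459807e-01,1.51134901,-1.4e-5,1.27251054,-1.15097e-01],p=[193.58,-567.2,205.8],r=[-3.09753579,-5.13855474e-01,1.5e-4]))
Z=lambda a:R.from_euler("z",a); Y=lambda a:R.from_euler("y",a)
def fk(q,k):
    a1,b,d1,L2,a3,L4,L6=k; A=Z(q[0]); B=A*Y(q[1]); C=B*Y(q[2]); D=C*Z(q[3])*Y(q[4])
    p=A.apply([a1,b,d1])+B.apply([0,0,L2])+C.apply([a3,0,L4])+D.apply([0,0,L6])
    return p,D*Z(q[5])
if __name__=="__main__":
    for s in S:
        p,Rt=fk(s["q"],[0]*7); print("rot off",np.round((Rt.inv()*R.from_rotvec(s["r"])).as_rotvec(),3))
    f=lambda k:np.r_[np.ravel([fk(s["q"],k)[0]-s["p"] for s in S]),0.01*(k-np.array([0,69,400,400,0,400,250]))]
    o=least_squares(f,[0,69,400,400,0,400,250]); print(np.round(o.x,1),np.round(o.fun[:-7].reshape(-1,3),1)); np.save("k.npy",o.x)
E
python3 kin.py
```

```text
rot off [0.    0.    1.571]
rot off [0.    0.    1.571]
rot off [0.    0.    1.571]
rot off [-0.    -0.     1.571]
rot off [-0.    -0.     1.571]
rot off [-0.     0.     1.571]
[  0.7  68.9 268.  609.7 112.6 433.7 397.2] [[ 0.   0.  -0. ]
 [ 0.   0.  -0. ]
 [ 0.   0.  -0. ]
 [-0.1 -0.   0.1]
 [-0.1  0.1  0. ]
 [ 0.  -0.1 -0.1]]
```

```bash
cat > go.py <<'E'
# usage: go(list of (pos, Rotation, nrows)) -> prints rows in tool axes, and joint check along the way
import numpy as np,json,sys
from bench import sensors
from kin import *
K=np.load("k.npy")
LO=np.array([-2.97,-1.01,.21,-.96,.2,-2.98]); HI=np.array([2.97,2.36,2.38,4.11,2.71,2.98]); V=.7*np.array([2.39,2.39,3.14,3.14,3.14,3.14])
OFF=Z(np.pi/2)
def ik(q,p,Rt):
    def f(x):
        a,B=fk(x,K); return np.r_[(a-p)/100,((B*OFF).inv()*Rt).as_rotvec()]
    o=least_squares(f,q,bounds=(LO-.5,HI+.5),x_scale=.1); return o.x,np.abs(o.fun).max()
def down(yaw): # tool down with tool x at azimuth yaw (deg)
    return R.from_euler("z",yaw,degrees=True)*R.from_euler("x",180,degrees=True)
def cur():
    s=sensors.state(); return np.array(s["tool_pos"]),R.from_rotvec(s["eef_rot"]),np.array(s["joint_positions"])
def go(wps,start=None,check=True):
    p,Rt,q=start or cur(); rows=[]
    for P,Rn,n in wps:
        P=np.array(P,float); dv=(Rt.inv()*Rn).as_rotvec(); p0,R0=p,Rt; mx=0; bad=""
        for i in range(1,n+1):
            pn=p0+(P-p0)*i/n; Rn_=R0*R.from_rotvec(dv*i/n)
            sl=Rt.inv().apply(pn-p)/1000; tu=(Rt.inv()*Rn_).as_rotvec(degrees=True)
            rows.append({"slide":[round(x,4) for x in sl],"turn":[round(x,1) for x in tu]})
            if check:
                qn,e=ik(q,pn,Rn_); mx=max(mx,(abs(qn-q)/.1/V).max()); q=qn
                if e>.01 or (q<LO).any() or (q>HI).any(): bad+=f" row{i}:e{e:.2f} q{np.round(q,2)}"
            p,Rt=pn,Rn_
        if check: print("wp",np.round(P),"speedfrac %.2f"%mx,"q",np.round(q,2),"BAD"+bad if bad else "")
    print(json.dumps(rows)); return (p,Rt,q)
E
python3 - <<'E'
from go import *
go([([602,-247,100],down(-6.3),4),([602,-247,25],down(-6.3),4)])
E
```

```text
wp [ 602. -247.  100.] speedfrac 0.17 q [-0.5   0.53  1.5  -0.    1.1   1.19] 
wp [ 602. -247.   25.] speedfrac 0.17 q [-0.5   0.62  1.56 -0.    0.96  1.19] 
[{"slide": [-0.0073, 0.0035, 0.0129], "turn": [-0.2, 0.1, -0.3]}, {"slide": [-0.0074, 0.0035, 0.0129], "turn": [-0.2, 0.1, -0.3]}, {"slide": [-0.0074, 0.0034, 0.0129], "turn": [-0.2, 0.1, -0.3]}, {"slide": [-0.0074, 0.0033, 0.0129], "turn": [-0.2, 0.1, -0.3]}, {"slide": [-0.0, -0.0, 0.0188], "turn": [0.0, -0.0, -0.0]}, {"slide": [-0.0, -0.0, 0.0188], "turn": [0.0, -0.0, -0.0]}, {"slide": [-0.0, -0.0, 0.0188], "turn": [0.0, -0.0, -0.0]}, {"slide": [-0.0, -0.0, 0.0188], "turn": [0.0, -0.0, -0.0]}]
```

servo_tool(
  plan=[
    {"slide": [-0.0073, 0.0035, 0.013], "turn": [-0.2, 0.1, -0.3]},
    {"slide": [-0.0074, 0.0035, 0.013], "turn": [-0.2, 0.1, -0.3]},
    {"slide": [-0.0074, 0.0035, 0.013], "turn": [-0.2, 0.1, -0.3]},
    {"slide": [-0.0074, 0.0033, 0.013], "turn": [-0.2, 0.1, -0.3]},
    {"slide": [0, 0, 0.014], "turn": [0, 0, 0]},
    {"slide": [0, 0, 0.012], "turn": [0, 0, 0]},
    {"slide": [0, 0, 0.005], "turn": [0, 0, 0]},
    {"slide": [0, 0, 0], "turn": [0, 0, 0]},
  ],
)

```text
clock: 3.15
tool_pos: [595.1, -242.8, 57.0]
eef_rot: [-3.134, 0.163, 0.019]
contact_force: [0.6, 0.7, 0.1]
gripper_width: 85.4
```

```bash
python3 st.py; python3 - <<'E'
from go import *
go([([602,-247,25],down(-6.3),3)])
E
```

```text
3.15 [-0.493  0.579  1.546 -0.003  1.029  1.183] [ 595.1 -242.8   57. ] [-3.134  0.163  0.019] F [0.6 0.7 0.1] T [-0.02 -0.01 -0.03] w 85.4
wp [ 602. -247.   25.] speedfrac 0.10 q [-0.5   0.62  1.56 -0.    0.96  1.19] 
[{"slide": [0.0026, 0.0012, 0.0106], "turn": [-0.1, 0.2, 0.1]}, {"slide": [0.0025, 0.0012, 0.0106], "turn": [-0.1, 0.2, 0.1]}, {"slide": [0.0025, 0.0012, 0.0107], "turn": [-0.1, 0.2, 0.1]}]
```

servo_tool(
  plan=[
    {"slide": [0.003, 0.0015, 0.008], "turn": [-0.1, 0.2, 0.1]},
    {"slide": [0.002, 0.001, 0.01], "turn": [-0.1, 0.2, 0.1]},
    {"slide": [0.001, 0.001, 0.008], "turn": [-0.1, 0.2, 0.1]},
    {"slide": [0, 0, 0.003], "turn": [0, 0, 0]},
    {"slide": [0, 0, 0], "turn": [0, 0, 0]},
  ],
)

```text
clock: 3.65
tool_pos: [603.1, -247.8, 26.4]
eef_rot: [3.133, -0.171, 0.003]
contact_force: [-0.8, 0.1, 0.6]
gripper_width: 85.4
```

```bash
python3 st.py; python3 wr.py w2; python3 - <<'E'
from h import *
pan("w2",487,-233)
E
```

```text
3.65 [-0.494  0.621  1.558 -0.004  0.959  1.188] [ 603.1 -247.8   26.4] [ 3.133e+00 -1.710e-01  3.000e-03] F [-0.8  0.1  0.6] T [-0.03 -0.01  0.  ] w 85.4
rim [ 505.76601114 -236.51072891] 54.05625153751579 896
handle top 3806 c [ 622.3 -251.9] size [16.  83.4] ang 82.6 z [54.5 56.3 57.5]
line [ 621.89716 -252.53902] -10.152686 3806
```

View pics/w2.png

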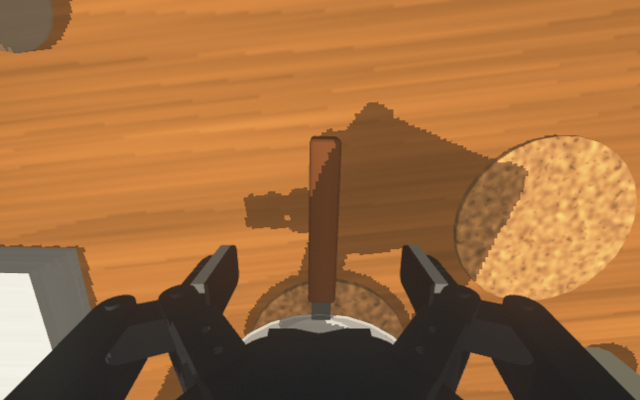

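The handle runs at column 322, midway between the fingers at 237 and 403, so it's straddled. Closing now.

servo_tool(
  plan=[
    {"slide": [0, 0.001, 0], "turn": [0, 0, 0.8]},
    {"slide": [0, 0, 0], "turn": [0, 0, 0]},
    {"slide": [0, 0, 0], "turn": [0, 0, 0]},
    {"slide": [0, 0, 0], "turn": [0, 0, 0]},
    {"slide": [0, 0, 0], "turn": [0, 0, 0]},
    {"slide": [0, 0, 0], "turn": [0, 0, 0]},
    {"slide": [0, 0, 0], "turn": [0, 0, 0]},
    {"slide": [0, 0, 0], "turn": [0, 0, 0]},
  ],
  claw=0,
  squeeze=110,
)

```text
clock: 4.5
tool_pos: [603.8, -249.4, 28.4]
eef_rot: [3.13, -0.195, 0.006]
contact_force: [-0.8, 0.3, 0.3]
gripper_width: 10.5
```

```bash
python3 st.py; python3 kin.py | tail -9; python3 - <<'E'
# plan: carry level, yaw handle to h, tip about pan y
from go import *
h=80.; st=cur(); p0,R0,q0=st
np.savez("grasp.npz",p=p0,R=R0.as_rotvec())
Cpan=np.array([486.8,-233.4,6]); Rpan=R.from_euler("z",-6.8,degrees=True)
rel=Rpan.inv()*R0; t=Rpan.inv().apply(p0-Cpan); print("tcp in pan",t)
np.savez("rel.npz",R=rel.as_rotvec(),t=t)
def pose(c,yaw,tilt): 
    Rp=R.from_euler("z",yaw,degrees=True)*R.from_euler("y",tilt,degrees=True)  # sign check below
    return Rp
for sgn in (1,-1):
    Rp=R.from_euler("z",0)*R.from_euler("y",sgn*90,degrees=True); print(sgn,"lip",Rp.apply([-74,0,44]))
E
```

```text
4.5 [-0.495  0.618  1.556 -0.004  0.961  1.202] [ 603.8 -249.4   28.4] [ 3.13  -0.195  0.006] F [-0.8  0.3  0.3] T [ 0.01  0.01 -0.04] w 10.5
[4.000e-01 6.890e+01 2.669e+02 6.099e+02 1.117e+02 4.336e+02 3.972e+02] [[-0.   0.  -0. ]
 [-0.   0.  -0. ]
 [-0.   0.  -0. ]
 [-0.1 -0.   0.1]
 [-0.   0.   0. ]
 [ 0.   0.  -0. ]
 [-0.   0.   0. ]
 [-0.   0.   0. ]
 [ 0.  -0.1 -0.1]]
tcp in pan [118.08082005  -2.00698625  22.39524069]
1 lip [44.  0. 74.]
-1 lip [-44.   0. -74.]
```

servo_tool(
  plan=[
    {"slide": [0, 0, -0.006], "turn": [0, 0, 0]},
    {"slide": [0, 0, -0.01], "turn": [0, 0, 0]},
    {"slide": [0, 0, -0.012], "turn": [0, 0, 0]},
    {"slide": [0, 0, -0.012], "turn": [0, 0, 0]},
    {"slide": [0, 0, -0.01], "turn": [0, 0, 0]},
    {"slide": [0, 0, 0], "turn": [0, 0, 0]},
    {"slide": [0, 0, 0], "turn": [0, 0, 0]},
  ],
)

```text
clock: 5.2
tool_pos: [604.1, -249.1, 83.4]
eef_rot: [3.13, -0.195, 0.009]
contact_force: [-0.6, 1.1, -2.1]
gripper_width: 10.5
```

```bash
python3 st.py; python3 wr.py s2 side; python3 wr.py c2 scene; python3 - <<'E'
from h import *
for n in ("s2","c2"):
    P,im,hsv=pan(n,487,-233,zoff=45)
    X,Y,Z=[P[...,i] for i in range(3)]
    m=(np.hypot(X-487,Y+233)<85)&(hsv[...,1]<70)&(Z>40)&(Z<130); Q=P[m]
    dx=Q[:,0]-487; 
    for a,b in((-75,-50),(-20,20),(50,75)):
        k=(dx>a)&(dx<b); print(a,b,k.sum(),np.percentile(Q[k,2],[5,95]))
E
```

```text
5.2 [-0.495  0.551  1.519 -0.003  1.064  1.202] [ 604.1 -249.1   83.4] [ 3.13  -0.195  0.009] F [-0.6  1.1 -2.1] T [-0.04 -0.33 -0.02] w 10.5
rim [ 484.0742773  -233.49095892] 69.74974820896065 192
handle top 69 c [ 623.4 -245.8] size [16.7 82. ] ang 88.0 z [ 93.7 100.5 106.7]
line [ 621.8839  -243.85966] -6.499968 69
-75 -50 21 [68.28563634 91.1600201 ]
-20 20 305 [53.95138126 92.82348127]
50 75 188 [ 76.34998717 101.81393748]
rim [ 488.05604427 -233.60101562] 69.74854559318494 131
handle top 92 c [ 627.8 -244.1] size [16.7 85.3] ang 73.3 z [ 93.8 100.6 106.9]
line [ 632.5995 -244.9291] -9.205323 92
-75 -50 211 [71.41846259 93.04813798]
-20 20 154 [55.38885865 92.57249312]
50 75 50 [ 75.45903775 102.24699598]
```

View pics/s2.png

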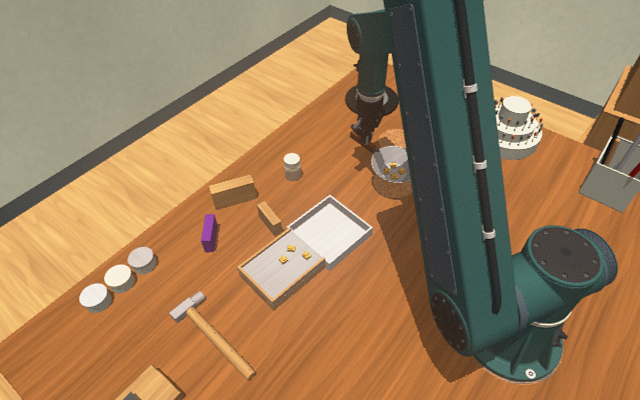

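The side view shows the pan lifted off at (392,163) with its stubs inside. It droops about 4° toward the lip, which is harmless for pouring. Next I'll check that the pour path is reachable.

```bash
cat > pour.py <<'E'
from go import *
U=np.array([526.5,36.2,0]); UY=-7.7
RU=R.from_euler("z",UY,degrees=True)
D=4.5
relR=R.from_euler("y",D,degrees=True)*R.from_euler("z",0.)*R.from_euler("x",180,degrees=True) # tool in drooped pan frame
t=np.array([118.,-2,22.4]); g=np.array([118.,0,40.]); t=g+R.from_euler("y",D,degrees=True).apply(t-g)
LIP=np.array([-74.,0,44])
def tool(lip_u,yaw,tilt): # lip in unit frame, heading of handle (world deg), lip-down tilt of pan
    Rp=R.from_euler("z",yaw,degrees=True)*R.from_euler("y",-tilt,degrees=True)
    return U+RU.apply(lip_u)+Rp.apply(t-LIP), Rp*relR
E
python3 kin.py >/dev/null; python3 - <<'E'
from pour import *
for h in (60,82,100):
  q=cur()[2]
  for tilt in (4.5,30,50,70,85,100,105):
    z=230 if tilt<10 else 60+ (100-tilt)*1.2 if tilt<100 else 60
    p,Rt=tool([0,10,z],h,tilt)
    for k in range(3): q,e=ik(q,p,Rt)
    print(h,tilt,np.round(p),"e%.3f"%e,np.round(q,2), "OK" if (q>LO).all() and (q<HI).all() else "out")
E
```

```text
60 4.5 [625. 211. 223.] e0.000 [0.22 0.43 1.35 0.   1.36 0.74] OK
60 30 [617. 197. 221.] e0.000 [-0.04  0.29  1.68  0.47  1.    0.26] OK
60 50 [599. 166. 252.] e0.000 [-0.32  0.25  1.88  0.94  1.05 -0.31] OK
60 70 [572. 119. 268.] e0.000 [-0.62  0.39  2.04  1.21  1.31 -0.82] OK
60 85 [549.  78. 266.] e0.000 [-0.79  0.6   2.09  1.26  1.54 -1.14] OK
60 100 [524.  35. 251.] e0.000 [-0.91  0.87  2.07  1.21  1.74 -1.38] OK
60 105 [515.  20. 250.] e0.000 [-0.94  0.95  2.05  1.19  1.81 -1.44] OK
82 4.5 [557. 236. 223.] e0.000 [0.29 0.35 1.48 0.   1.31 0.43] OK
82 30 [554. 220. 221.] e0.000 [-0.03  0.29  1.69  0.48  1.16 -0.09] OK
82 50 [549. 184. 252.] e0.000 [-0.32  0.33  1.77  0.81  1.33 -0.5 ] OK
82 70 [542. 130. 268.] e0.000 [-0.56  0.49  1.81  0.98  1.57 -0.82] OK
82 85 [535.  84. 266.] e0.000 [-0.69  0.68  1.79  1.03  1.76 -1.  ] OK
82 100 [528.  34. 251.] e0.000 [-0.76  0.9   1.74  1.05  1.94 -1.14] OK
82 105 [526.  18. 250.] e0.000 [-0.78  0.96  1.72  1.06  2.01 -1.16] OK
100 4.5 [497. 235. 223.] e0.000 [0.32 0.27 1.6  0.   1.27 0.14] OK
100 30 [499. 220. 221.] e0.000 [-0.03  0.29  1.69  0.45  1.29 -0.36] OK
100 50 [506. 183. 252.] e0.000 [-0.29  0.38  1.68  0.69  1.53 -0.66] OK
100 70 [515. 131. 268.] e0.000 [-0.48  0.58  1.63  0.83  1.78 -0.86] OK
100 85 [523.  84. 266.] e0.000 [-0.58  0.76  1.56  0.89  1.96 -0.96] OK
100 100 [532.  35. 251.] e0.000 [-0.63  0.96  1.48  0.95  2.14 -1.01] OK
100 105 [535.  18. 250.] e0.000 [-0.64  1.02  1.45  0.98  2.2  -1.02] OK
```

```bash
python3 - <<'E'
from pour import *
p,Rt=tool([0,10,230],82.3,4.5)
c=cur(); s=go([(c[0]+[0,0,90],c[1],4),(p+[0,0,0],Rt,20)])
E
```

```text
wp [ 604. -249.  173.] speedfrac 0.21 q [-0.5   0.46  1.43 -0.    1.24  1.2 ] 
wp [556. 236. 223.] speedfrac 0.25 q [ 0.29  0.35  1.48 -0.    1.31  0.42] 
[{"slide": [0.0001, 0.0001, -0.0225], "turn": [0.0, 0.0, 0.0]}, {"slide": [0.0001, 0.0001, -0.0225], "turn": [0.0, 0.0, 0.0]}, {"slide": [0.0001, 0.0001, -0.0225], "turn": [0.0, 0.0, 0.0]}, {"slide": [0.0001, 0.0001, -0.0225], "turn": [0.0, 0.0, 0.0]}, {"slide": [-0.0054, -0.0237, -0.0027], "turn": [0.0, -0.0, -4.5]}, {"slide": [-0.0035, -0.0241, -0.0027], "turn": [0.0, -0.0, -4.5]}, {"slide": [-0.0016, -0.0243, -0.0027], "turn": [0.0, -0.0, -4.5]}, {"slide": [0.0003, -0.0244, -0.0026], "turn": [0.0, -0.0, -4.5]}, {"slide": [0.0021, -0.0243, -0.0026], "turn": [0.0, -0.0, -4.5]}, {"slide": [0.004, -0.024, -0.0026], "turn": [0.0, -0.0, -4.5]}, {"slide": [0.0059, -0.0236, -0.0026], "turn": [0.0, -0.0, -4.5]}, {"slide": [0.0077, -0.0231, -0.0026], "turn": [0.0, -0.0, -4.5]}, {"slide": [0.0095, -0.0224, -0.0026], "turn": [0.0, -0.0, -4.5]}, {"slide": [0.0112, -0.0216, -0.0026], "turn": [0.0, -0.0, -4.5]}, {"slide": [0.0129, -0.0207, -0.0026], "turn": [0.0, -0.0, -4.5]}, {"slide": [0.0144, -0.0196, -0.0026], "turn": [0.0, -0.0, -4.5]}, {"slide": [0.0159, -0.0184, -0.0026], "turn": [0.0, -0.0, -4.5]}, {"slide": [0.0173, -0.0171, -0.0026], "turn": [0.0, -0.0, -4.5]}, {"slide": [0.0186, -0.0157, -0.0026], "turn": [0.0, -0.0, -4.5]}, {"slide": [0.0198, -0.0142, -0.0025], "turn": [0.0, -0.0, -4.5]}, {"slide": [0.0208, -0.0127, -0.0025], "turn": [0.0, -0.0, -4.5]}, {"slide": [0.0217, -0.011, -0.0025], "turn": [0.0, -0.0, -4.5]}, {"slide": [0.0225, -0.0093, -0.0025], "turn": [0.0, -0.0, -4.5]}, {"slide": [0.0232, -0.0075, -0.0025], "turn": [0.0, -0.0, -4.5]}]
```

servo_tool(
  plan=[
    {"slide": [0, 0, -0.015], "turn": [0, 0, 0]},
    {"slide": [0, 0, -0.02], "turn": [0, 0, 0]},
    {"slide": [0, 0, -0.022], "turn": [0, 0, 0]},
    {"slide": [0, -0.01, -0.022], "turn": [0, 0, -2]},
    {"slide": [-0.005, -0.02, -0.01], "turn": [0, 0, -4.5]},
    {"slide": [-0.0035, -0.024, -0.003], "turn": [0, 0, -4.5]},
    {"slide": [-0.0016, -0.024, -0.003], "turn": [0, 0, -4.5]},
    {"slide": [0, -0.024, -0.003], "turn": [0, 0, -4.5]},
    {"slide": [0.002, -0.024, -0.003], "turn": [0, 0, -4.5]},
    {"slide": [0.004, -0.024, -0.003], "turn": [0, 0, -4.5]},
    {"slide": [0.006, -0.024, -0.003], "turn": [0, 0, -4.5]},
    {"slide": [0.0077, -0.023, -0.003], "turn": [0, 0, -4.5]},
  ],
  squeeze=120,
)

```text
clock: 6.5
tool_pos: [574.1, -46.1, 201.8]
eef_rot: [3.015, 0.865, 0.002]
contact_force: [1.1, 0.0, -3.1]
gripper_width: 9.8
```

servo_tool(
  plan=[
    {"slide": [0.0095, -0.022, -0.003], "turn": [0, 0, -4.5]},
    {"slide": [0.011, -0.0216, -0.003], "turn": [0, 0, -4.5]},
    {"slide": [0.013, -0.021, -0.002], "turn": [0, 0, -4.5]},
    {"slide": [0.0144, -0.0196, 0], "turn": [0, 0, -4.5]},
    {"slide": [0.016, -0.018, 0], "turn": [0, 0, -4.5]},
    {"slide": [0.017, -0.017, 0], "turn": [0, 0, -4.5]},
    {"slide": [0.017, -0.014, 0], "turn": [0, 0, -4.5]},
    {"slide": [0.017, -0.012, 0], "turn": [0, 0, -4.0]},
    {"slide": [0.014, -0.008, 0], "turn": [0, 0, -3]},
    {"slide": [0.008, -0.004, 0], "turn": [0, 0, -2]},
    {"slide": [0, 0, 0], "turn": [0, 0, 0]},
  ],
)

```text
clock: 7.6
tool_pos: [533.0, 176.8, 216.5]
eef_rot: [2.499, 1.901, 0.001]
contact_force: [-0.2, 0.6, -3.6]
gripper_width: 9.7
```

```bash
python3 st.py; python3 wr.py s3 side; python3 wr.py c3 scene; python3 - <<'E'
from pour import *
from h import *
p,Rt=tool([0,10,230],82.3,4.5); print("want",p,Rt.as_rotvec()); 
# mat, now uncovered, by cork colour on plane z~6
for n in ("s3","c3"):
    im,P=load(n); X,Y,Z=[P[...,i] for i in range(3)]
    m=(np.hypot(X-487,Y+233)<85)&(Z>3.2)&(Z<9); print(n,"mat n",m.sum())
    if m.sum()>50:
        Q=P[m]; print(np.median(Q,0),cv2.minEnclosingCircle(Q[:,:2].astype(np.float32)))
    # pan droop in the air
    e=(Z>150)&(Z<320)&(abs(X-540)<110)&(Y<160)&(Y>-20)
    hsv=cv2.cvtColor(im,cv2.COLOR_RGB2HSV); e&=hsv[...,1]<70
    Q=P[e]
    for a in range(20,160,20):
        k=(Q[:,1]>a)&(Q[:,1]<a+20); 
        if k.sum()>5: print(a,k.sum(),np.percentile(Q[k,2],[3,97]).round(1))
E
```

```text
7.6 [ 1.980e-01  2.940e-01  1.582e+00 -1.000e-03  1.264e+00  4.690e-01] [533.  176.8 216.5] [2.499e+00 1.901e+00 1.000e-03] F [-0.2  0.6 -3.6] T [ 0.29 -0.07 -0.01] w 9.7
want [555.50992293 235.83510542 223.47647704] [2.36558608e+00 2.06727039e+00 1.30795069e-16]
s3 mat n 822
[ 483.39770698 -237.28847022    5.61413447] ((486.6976623535156, -232.85511779785156), 84.02759552001953)
20 400 [187.8 226.6]
40 300 [188.2 228.7]
60 259 [188.8 230.3]
80 222 [190.4 232.4]
100 80 [193.8 233. ]
120 55 [220.5 236.9]
140 8 [228.8 238.2]
c3 mat n 886
[ 492.31203955 -239.58514493    6.19158037] ((487.21221923828125, -233.26214599609375), 84.62969970703125)
20 272 [189.1 227.6]
40 204 [190.5 230.1]
60 231 [190.3 231.3]
80 230 [192.6 232. ]
100 186 [196.  234.8]
120 77 [220.2 237.8]
140 13 [232.5 318.2]
```

View pics/s3.png

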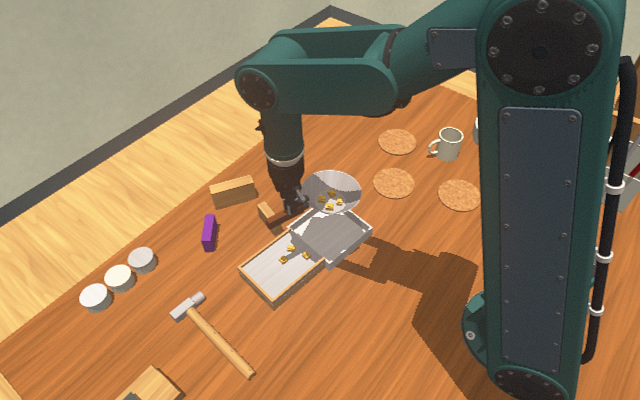

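```bash
python3 - <<'E'
from h import *
for n in ("s3","c3"):
    im,P=load(n); X,Y,Z=[P[...,i] for i in range(3)]
    m=((Z>3.2)&(Z<9)&(X>250)&(X<700)&(Y<-120)&(Y>-520)).astype(np.uint8); m=cv2.morphologyEx(m,cv2.MORPH_OPEN,np.ones((3,3)))
    N,L,S,C=cv2.connectedComponentsWithStats(m)
    for i in range(1,N):
        if S[i,4]>150: rect(P[L==i],f"{n} {C[i].round()}")
E
python3 - <<'E'
from pour import *
w=[]
for tilt,z,n in ((15,200,4),(40,135,5),(60,90,4),(75,75,4)):
    w.append((*tool([0,10,z],82.3,tilt),n))
go(w)
E
```

```text
s3 [459. 186.] 160 c [ 321.6 -355.8] size [84.2 47.3] ang 3.0 z [3.4 5.9 8.7]
s3 [398. 192.] 151 c [ 450.2 -222.1] size [90.4 39.7] ang 59.4 z [3.5 5.5 8.5]
s3 [446. 197.] 160 c [ 326.7 -291.5] size [49.  71.6] ang 28.8 z [3.4 5.7 8.3]
c3 [266. 138.] 286 c [ 306.2 -333.8] size [105.6  81.5] ang 73.2 z [3.8 6.5 8.8]
c3 [258. 178.] 318 c [ 495.2 -264. ] size [124.8  81.5] ang 14.2 z [3.6 6.3 9. ]
c3 [199. 183.] 662 c [ 583.4 -410. ] size [121.4 123.6] ang 36.0 z [3.4 6.2 8.8]
wp [555. 234. 229.] speedfrac 0.26 q [0.17 0.3  1.56 0.19 1.23 0.24] 
wp [551. 204. 241.] speedfrac 0.51 q [-0.18  0.29  1.73  0.66  1.24 -0.3 ] 
wp [545. 159. 244.] speedfrac 0.52 q [-0.45  0.42  1.81  0.91  1.42 -0.71] 
wp [539. 115. 254.] speedfrac 0.27 q [-0.61  0.58  1.81  1.    1.62 -0.91] 
[{"slide": [0.0155, 0.0014, -0.003], "turn": [0.2, 2.6, -2.0]}, {"slide": [0.0156, 0.0019, -0.0023], "turn": [0.2, 2.6, -2.0]}, {"slide": [0.0156, 0.0024, -0.0016], "turn": [0.2, 2.6, -2.0]}, {"slide": [0.0156, 0.003, -0.0009], "turn": [0.2, 2.6, -2.0]}, {"slide": [-0.0054, 0.0, -0.0035], "turn": [-0.0, 5.0, 0.0]}, {"slide": [-0.0051, 0.0, -0.004], "turn": [0.0, 5.0, -0.0]}, {"slide": [-0.0047, -0.0, -0.0044], "turn": [-0.0, 5.0, 0.0]}, {"slide": [-0.0043, 0.0, -0.0048], "turn": [0.0, 5.0, 0.0]}, {"slide": [-0.0039, 0.0, -0.0052], "turn": [-0.0, 5.0, 0.0]}, {"slide": [-0.0089, 0.0, -0.0073], "turn": [0.0, 5.0, -0.0]}, {"slide": [-0.0082, 0.0, -0.0081], "turn": [0.0, 5.0, 0.0]}, {"slide": [-0.0075, 0.0, -0.0088], "turn": [0.0, 5.0, 0.0]}, {"slide": [-0.0067, 0.0, -0.0094], "turn": [0.0, 5.0, 0.0]}, {"slide": [-0.0043, -0.0, -0.0103], "turn": [-0.0, 3.8, -0.0]}, {"slide": [-0.0036, 0.0, -0.0106], "turn": [0.0, 3.8, 0.0]}, {"slide": [-0.0029, -0.0, -0.0108], "turn": [0.0, 3.7, -0.0]}, {"slide": [-0.0022, -0.0, -0.011], "turn": [-0.0, 3.7, 0.0]}]
```

servo_tool(
  plan=[
    {"slide": [0.0155, 0.0014, -0.003], "turn": [0.2, 2.6, -2.0]},
    {"slide": [0.0156, 0.0019, -0.0023], "turn": [0.2, 2.6, -2.0]},
    {"slide": [0.0156, 0.0024, -0.0016], "turn": [0.2, 2.6, -2.0]},
    {"slide": [0.012, 0.003, -0.0009], "turn": [0.2, 2.6, -2.0]},
    {"slide": [0, 0, -0.0035], "turn": [0, 5, 0]},
    {"slide": [-0.005, 0, -0.004], "turn": [0, 5, 0]},
    {"slide": [-0.0047, 0, -0.0044], "turn": [0, 5, 0]},
    {"slide": [-0.0043, 0, -0.0048], "turn": [0, 5, 0]},
    {"slide": [-0.0039, 0, -0.0052], "turn": [0, 5, 0]},
    {"slide": [-0.007, 0, -0.0073], "turn": [0, 3, 0]},
    {"slide": [0, 0, 0], "turn": [0, 0, 0]},
  ],
)

```text
clock: 8.8
tool_pos: [553.4, 184.0, 244.0]
eef_rot: [-1.97, -1.708, -0.706]
contact_force: [-0.3, 0.5, -2.9]
gripper_width: 10.1
```

```bash
python3 st.py; python3 - <<'E'
from pour import *
w=[]
c=cur(); tz=c[1].apply([0,0,1]); tilt=90-np.degrees(np.arcsin(-tz[2]))+4.5; print("pan tilt now",tilt)
Rp=c[1]*relR.inv(); lip=c[0]-Rp.apply(t-LIP); print("lip unit",RU.inv().apply(lip-U),"handle az",np.degrees(np.arctan2(*Rp.apply([1,0,0])[[1,0]])))
for T,z,n in ((60,90,4),(75,70,4),(90,62,5),(102,62,5)):
    w.append((*tool([0,12,z],82.3,T),n))
go(w)
E
```

```text
8.8 [-0.257  0.302  1.744  0.718  1.273 -0.397] [553.4 184.  244. ] [-1.97  -1.708 -0.706] F [-0.3  0.5 -2.9] T [-0.46  0.1  -0.02] w 10.1
pan tilt now 43.72777132114547
lip unit [  3.99765881  -2.51487031 127.82762008] handle az 82.00893442269285
wp [545. 161. 244.] speedfrac 0.39 q [-0.45  0.42  1.81  0.92  1.42 -0.71] 
wp [539. 117. 249.] speedfrac 0.28 q [-0.6   0.58  1.82  1.    1.61 -0.92] 
wp [533.  69. 253.] speedfrac 0.22 q [-0.71  0.77  1.78  1.04  1.81 -1.07] 
wp [528.  29. 253.] speedfrac 0.19 q [-0.77  0.92  1.73  1.05  1.97 -1.14] 
[{"slide": [-0.0046, -0.0012, -0.0039], "turn": [0.1, 4.1, -0.0]}, {"slide": [-0.0043, -0.0012, -0.0042], "turn": [0.1, 4.1, -0.0]}, {"slide": [-0.004, -0.0012, -0.0045], "turn": [0.1, 4.1, -0.0]}, {"slide": [-0.0037, -0.0012, -0.0048], "turn": [0.1, 4.1, -0.0]}, {"slide": [-0.0053, -0.0, -0.0096], "turn": [0.0, 3.8, 0.0]}, {"slide": [-0.0047, 0.0, -0.01], "turn": [0.0, 3.8, 0.0]}, {"slide": [-0.004, -0.0, -0.0102], "turn": [0.0, 3.7, 0.0]}, {"slide": [-0.0034, -0.0, -0.0105], "turn": [0.0, 3.8, 0.0]}, {"slide": [-0.0025, -0.0, -0.0094], "turn": [0.0, 3.0, 0.0]}, {"slide": [-0.002, -0.0, -0.0096], "turn": [0.0, 3.0, 0.0]}, {"slide": [-0.0015, 0.0, -0.0096], "turn": [-0.0, 3.0, -0.0]}, {"slide": [-0.001, -0.0, -0.0097], "turn": [-0.0, 3.0, -0.0]}, {"slide": [-0.0005, -0.0, -0.0097], "turn": [0.0, 3.0, -0.0]}, {"slide": [-0.0006, 0.0, -0.008], "turn": [-0.0, 2.4, -0.0]}, {"slide": [-0.0002, -0.0, -0.008], "turn": [0.0, 2.4, 0.0]}, {"slide": [0.0001, 0.0, -0.008], "turn": [-0.0, 2.4, 0.0]}, {"slide": [0.0004, -0.0, -0.008], "turn": [0.0, 2.4, 0.0]}, {"slide": [0.0008, 0.0, -0.008], "turn": [0.0, 2.4, 0.0]}]
```

servo_tool(
  plan=[
    {"slide": [-0.0046, -0.0012, -0.004], "turn": [0, 4.1, 0]},
    {"slide": [-0.0043, -0.0012, -0.004], "turn": [0, 4.1, 0]},
    {"slide": [-0.004, -0.0012, -0.0045], "turn": [0, 4.1, 0]},
    {"slide": [-0.0037, -0.0012, -0.005], "turn": [0, 4.1, 0]},
    {"slide": [-0.0053, 0, -0.0096], "turn": [0, 3.8, 0]},
    {"slide": [-0.0047, 0, -0.01], "turn": [0, 3.8, 0]},
    {"slide": [-0.004, 0, -0.01], "turn": [0, 3.7, 0]},
    {"slide": [-0.003, 0, -0.008], "turn": [0, 2, 0]},
    {"slide": [0, 0, 0], "turn": [0, 0, 0]},
  ],
)

```text
clock: 9.7
tool_pos: [542.0, 111.2, 246.7]
eef_rot: [-1.601, -1.393, -1.103]
contact_force: [0.5, -0.2, -2.0]
gripper_width: 9.7
```

```bash
python3 st.py; python3 wr.py c4 scene; python3 - <<'E'
from pour import *
from h import *
w=[]
c=cur(); tz=c[1].apply([0,0,1]); print("pan tilt now",90-np.degrees(np.arcsin(-tz[2]))+4.5)
Rp=c[1]*relR.inv(); lip=c[0]-Rp.apply(t-LIP); print("lip unit",RU.inv().apply(lip-U))
im,P=load("c4"); Q=(P.reshape(-1,3)-U)@RU.as_matrix(); hsv=cv2.cvtColor(im,cv2.COLOR_RGB2HSV).reshape(-1,3)
k=(abs(Q[:,0])<75)&(Q[:,1]>-60)&(Q[:,1]<110)&(Q[:,2]>45)&(Q[:,2]<240)&(hsv[:,1]<70); B=Q[k]; print("seen lowest",B[B[:,2]<np.percentile(B[:,2],3)].mean(0),k.sum())
for T,z,n in ((90,62,5),(102,62,5)):
    w.append((*tool([0,12,z],82.3,T),n))
go(w)
E
```

```text
9.7 [-0.608  0.566  1.814  0.989  1.593 -0.913] [542.  111.2 246.7] [-1.601 -1.393 -1.103] F [ 0.5 -0.2 -2. ] T [-0.83  0.08 -0.02] w 9.7
pan tilt now 73.14899951289267
lip unit [ 4.06172074  1.14065001 70.90464372]
seen lowest [ 47.03130401  32.05842105 102.65443202] 738
wp [533.  69. 253.] speedfrac 0.25 q [-0.71  0.77  1.78  1.04  1.81 -1.07] 
wp [528.  29. 253.] speedfrac 0.19 q [-0.77  0.92  1.73  1.05  1.97 -1.14] 
[{"slide": [-0.0021, -0.0005, -0.0085], "turn": [0.1, 3.4, 0.1]}, {"slide": [-0.0016, -0.0006, -0.0086], "turn": [0.1, 3.4, 0.1]}, {"slide": [-0.0011, -0.0006, -0.0087], "turn": [0.1, 3.4, 0.1]}, {"slide": [-0.0006, -0.0006, -0.0087], "turn": [0.1, 3.4, 0.1]}, {"slide": [-0.0001, -0.0006, -0.0088], "turn": [0.1, 3.4, 0.1]}, {"slide": [-0.0006, 0.0, -0.008], "turn": [-0.0, 2.4, -0.0]}, {"slide": [-0.0002, -0.0, -0.008], "turn": [0.0, 2.4, 0.0]}, {"slide": [0.0001, 0.0, -0.008], "turn": [-0.0, 2.4, 0.0]}, {"slide": [0.0004, -0.0, -0.008], "turn": [0.0, 2.4, -0.0]}, {"slide": [0.0008, 0.0, -0.008], "turn": [0.0, 2.4, 0.0]}]
```

View pics/c4.png

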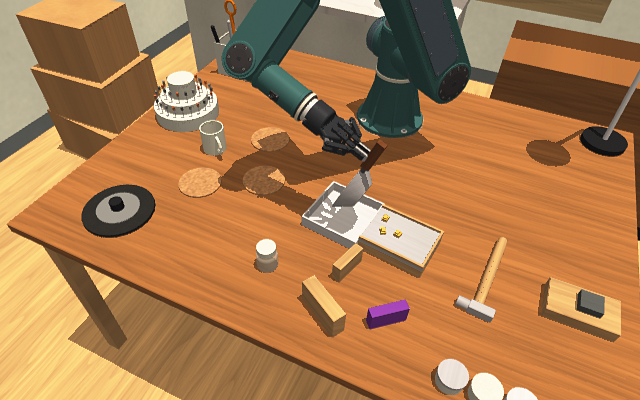

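The scene view shows the tipped pan at (355,188) over the tray with the gripper behind it at (340,140). I'll keep tipping.

servo_tool(
  plan=[
    {"slide": [-0.002, -0.0005, -0.0085], "turn": [0, 3.4, 0]},
    {"slide": [-0.0016, -0.0005, -0.0086], "turn": [0, 3.4, 0]},
    {"slide": [-0.001, -0.0005, -0.0087], "turn": [0, 3.4, 0]},
    {"slide": [-0.0006, -0.0005, -0.0087], "turn": [0, 3.4, 0]},
    {"slide": [0, -0.0005, -0.0088], "turn": [0, 3.4, 0]},
    {"slide": [0, 0, -0.008], "turn": [0, 2.4, 0]},
    {"slide": [0, 0, -0.008], "turn": [0, 2.4, 0]},
    {"slide": [0, 0, -0.008], "turn": [0, 2.4, 0]},
    {"slide": [0, 0, -0.008], "turn": [0, 2.4, 0]},
    {"slide": [0, 0, -0.006], "turn": [0, 2.4, 0]},
    {"slide": [0, 0, 0], "turn": [0, 0, 0]},
    {"slide": [0, 0, 0], "turn": [0, 0, 0]},
  ],
)

```text
clock: 10.95
tool_pos: [531.0, 37.6, 257.9]
eef_rot: [-1.195, -1.084, -1.374]
contact_force: [-0.6, 1.8, -2.0]
gripper_width: 10.2
```

```bash
cat > brass.py <<'E'
import sys
from h import *
from scipy.spatial.transform import Rotation as R
U=np.array([526.5,36.2,0]); RU=R.from_euler("z",-7.7,degrees=True).as_matrix()
def brass(n):
    im,P=load(n); hsv=cv2.cvtColor(im,cv2.COLOR_RGB2HSV); h,s,v=[hsv[...,i].astype(int) for i in range(3)]
    Q=(P-U)@RU; m=(h>15)&(h<32)&(s>110)&(v>60)&(abs(Q[...,0])<(75 if 1 else 0))&(Q[...,1]>-90)&(Q[...,1]<255)&(Q[...,2]<300)
    N,L,S,C=cv2.connectedComponentsWithStats(m.astype(np.uint8))
    for i in range(1,N):
        if S[i,4]>7:
            q=Q[L==i]; print(n,S[i,4],C[i].round(),"unit",np.nanmean(q,0).round(1))
for n in sys.argv[1:]: brass(n)
E
python3 st.py; python3 wr.py c5 scene; python3 wr.py s5 side;python3 brass.py c5 s5; python3 - <<'E'
from pour import *
c=cur(); tz=c[1].apply([0,0,1]); print("pan tilt now",90-np.degrees(np.arcsin(-tz[2]))+4.5)
Rp=c[1]*relR.inv(); lip=c[0]-Rp.apply(t-LIP); print("lip unit",RU.inv().apply(lip-U))
E
```

```text
10.95 [-0.747  0.905  1.724  1.061  1.97  -1.149] [531.   37.6 257.9] [-1.195 -1.084 -1.374] F [-0.6  1.8 -2. ] T [-0.89  0.08  0.05] w 10.2
c5 118 [324. 205.] unit [ -0.4 -62.   18.9]
c5 9 [385. 206.] unit [-66.5  96.   47.9]
c5 72 [414. 218.] unit [-67.3 181.4  48.9]
c5 36 [385. 218.] unit [-23.8 116.   51.6]
c5 39 [382. 230.] unit [ 20.3 129.7  51.5]
c5 43 [397. 233.] unit [  7.7 167.3  50.8]
c5 95 [389. 249.] unit [ 66.8 171.5  48.9]
s5 66 [350. 222.] unit [-27.4 -56.4  31.5]
s5 12 [284. 232.] unit [ 67.3 107.   48.1]
s5 39 [291. 248.] unit [ 13.9 130.   50.4]
s5 41 [306. 255.] unit [-29.7 115.9  50.3]
s5 41 [283. 259.] unit [  2.6 167.7  49.9]
s5 10 [245. 262.] unit [ 67.5 241.9  46.6]
s5 27 [316. 264.] unit [-66.3 115.7  46.9]
s5 24 [282. 292.] unit [-65.9 231.2  46.3]
pan tilt now 101.30054849679507
lip unit [ 6.59324382 18.23527455 67.01716734]
```

servo_tool(
  plan=[
    {"slide": [0, 0, -0.006], "turn": [0, 3, 0]},
    {"slide": [0, 0, -0.006], "turn": [0, 3, 0]},
    {"slide": [0, 0, 0], "turn": [0, 0, 0]},
    {"slide": [0, 0, 0], "turn": [0, 0, 0]},
  ],
)

```text
clock: 11.45
tool_pos: [529.6, 27.3, 258.9]
eef_rot: [-1.109, -1.019, -1.42]
contact_force: [0.2, -0.3, -1.7]
gripper_width: 9.3
```

```bash
python3 st.py; python3 wr.py c6 scene; python3 wr.py s6 side;python3 brass.py c6 s6; python3 - <<'E'
import cv2,numpy as np
a=cv2.imread("pics/c6.png")[130:255,290:440]; b=cv2.imread("pics/s6.png")[150:275,250:400]
cv2.imwrite("pics/crop6.png",cv2.resize(np.hstack([a,b]),None,fx=2.6,fy=2.6,interpolation=cv2.INTER_CUBIC))
E
```

```text
11.45 [-0.75   0.973  1.704  1.079  2.042 -1.184] [529.6  27.3 258.9] [-1.109 -1.019 -1.42 ] F [ 0.2 -0.3 -1.7] T [-0.87  0.07  0.01] w 9.3
c6 125 [324. 205.] unit [ -1.  -61.5  18.9]
c6 84 [410. 217.] unit [-67.1 169.1  48.9]
c6 38 [385. 218.] unit [-23.7 115.8  51.3]
c6 39 [382. 230.] unit [ 20.3 129.7  51.6]
c6 43 [397. 233.] unit [  7.8 167.3  50.9]
c6 94 [390. 250.] unit [ 66.7 173.2  49. ]
s6 70 [350. 222.] unit [-25.3 -58.3  28.8]
s6 38 [291. 248.] unit [ 14.  130.   50.6]
s6 41 [306. 255.] unit [-29.8 116.   50.5]
s6 14 [246. 260.] unit [ 66.8 236.4  47.6]
s6 41 [283. 259.] unit [  2.5 168.   50. ]
s6 11 [319. 261.] unit [-66.9 104.4  48.4]
s6 9 [311. 268.] unit [-66.5 132.5  46.7]
s6 22 [282. 292.] unit [-67.  230.8  48. ]
```

View pics/crop6.png

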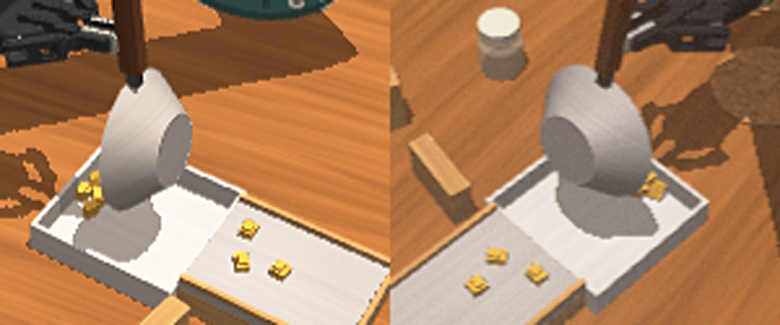

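The crop shows about four stubs in the tray at left (90,190), and the wrist load fell from 2.7 N to 1.7 N, so the pan is empty. The three chips are still on the plate. Bringing the pan back.

```bash
python3 kin.py|tail -1; python3 - <<'E'
from pour import *
w=[]
for T,z,n in ((75,85,5),(40,140,6),(8,205,6)):
    w.append((*tool([0,10,z],82.3,T),n))
s=go(w)
E
```

```text
[ 0. -0.  0.]]
wp [539. 115. 264.] speedfrac 0.50 q [-0.61  0.56  1.81  1.    1.63 -0.9 ] 
wp [551. 204. 246.] speedfrac 0.59 q [-0.18  0.28  1.72  0.66  1.25 -0.3 ] 
wp [556. 236. 210.] speedfrac 0.53 q [0.25 0.34 1.53 0.06 1.25 0.37] 
[{"slide": [-0.003, -0.0002, 0.0175], "turn": [-0.1, -6.4, 0.3]}, {"slide": [-0.001, -0.0002, 0.0177], "turn": [-0.1, -6.4, 0.3]}, {"slide": [0.001, -0.0003, 0.0177], "turn": [-0.1, -6.4, 0.3]}, {"slide": [0.003, -0.0003, 0.0175], "turn": [-0.1, -6.4, 0.3]}, {"slide": [0.0049, -0.0004, 0.017], "turn": [-0.1, -6.4, 0.3]}, {"slide": [0.0022, -0.0, 0.0151], "turn": [0.0, -5.8, 0.0]}, {"slide": [0.0038, -0.0, 0.0148], "turn": [-0.0, -5.8, 0.0]}, {"slide": [0.0052, 0.0, 0.0143], "turn": [0.0, -5.8, -0.0]}, {"slide": [0.0067, -0.0, 0.0137], "turn": [-0.0, -5.8, 0.0]}, {"slide": [0.008, -0.0, 0.013], "turn": [0.0, -5.8, 0.0]}, {"slide": [0.0093, -0.0, 0.0121], "turn": [-0.0, -5.8, -0.0]}, {"slide": [0.0009, -0.0, 0.0079], "turn": [0.0, -5.3, -0.0]}, {"slide": [0.0016, -0.0, 0.0078], "turn": [-0.0, -5.3, 0.0]}, {"slide": [0.0023, -0.0, 0.0077], "turn": [0.0, -5.3, -0.0]}, {"slide": [0.003, 0.0, 0.0074], "turn": [-0.0, -5.3, -0.0]}, {"slide": [0.0037, -0.0, 0.0071], "turn": [0.0, -5.3, 0.0]}, {"slide": [0.0043, -0.0, 0.0067], "turn": [0.0, -5.3, -0.0]}]
```

servo_tool(
  plan=[
    {"slide": [-0.004, 0, 0.0175], "turn": [0, -6.4, 0.3]},
    {"slide": [-0.002, 0, 0.0177], "turn": [0, -6.4, 0.3]},
    {"slide": [0, 0, 0.0177], "turn": [0, -6.4, 0.3]},
    {"slide": [0.002, 0, 0.0175], "turn": [0, -6.4, 0.3]},
    {"slide": [0.004, 0, 0.017], "turn": [0, -6.4, 0.3]},
    {"slide": [0.002, 0, 0.015], "turn": [0, -5.8, 0]},
    {"slide": [0.003, 0, 0.0148], "turn": [0, -5.8, 0]},
    {"slide": [0.005, 0, 0.014], "turn": [0, -5.8, 0]},
    {"slide": [0.0065, 0, 0.0137], "turn": [0, -5.8, 0]},
    {"slide": [0.008, 0, 0.013], "turn": [0, -5.8, 0]},
    {"slide": [0.009, 0, 0.012], "turn": [0, -5.8, 0]},
  ],
)

```text
clock: 12.65
tool_pos: [549.3, 205.0, 239.8]
eef_rot: [-2.034, -1.779, -0.612]
contact_force: [-0.2, -0.5, -2.7]
gripper_width: 9.5
```

```bash
python3 st.py; python3 - <<'E'
from pour import *
c=cur(); Rp=c[1]*relR.inv(); print("pan tilt now",np.degrees(np.arcsin(-Rp.apply([-1,0,0])[2])))
C0=np.array([486.8,-233.4,6]); 
def pan_tool(C,yaw,tilt):
    Rp=R.from_euler("z",yaw,degrees=True)*R.from_euler("y",-tilt,degrees=True); return C+Rp.apply(t),Rp*relR
w=[(*tool([0,0,200],70,4.5),6),(*pan_tool(C0+[0,0,150],-6.8,4.5),18)]
go(w)
E
```

```text
12.65 [-0.152  0.273  1.726  0.621  1.218 -0.262] [549.3 205.  239.8] [-2.034 -1.779 -0.612] F [-0.2 -0.5 -2.7] T [-0.34  0.07  0.05] w 9.5
pan tilt now 37.59222029887011
wp [594. 216. 193.] speedfrac 0.69 q [0.24 0.42 1.45 0.   1.27 0.59] 
wp [ 600. -249.  188.] speedfrac 0.26 q [-0.5   0.45  1.42  0.    1.28  1.19] 
[{"slide": [-0.0019, 0.0071, 0.008], "turn": [-0.5, -5.5, 2.0]}, {"slide": [-0.0009, 0.007, 0.0082], "turn": [-0.5, -5.5, 2.0]}, {"slide": [0.0001, 0.007, 0.0083], "turn": [-0.5, -5.5, 2.0]}, {"slide": [0.0012, 0.0069, 0.0083], "turn": [-0.5, -5.5, 2.0]}, {"slide": [0.0022, 0.0068, 0.0082], "turn": [-0.5, -5.5, 2.0]}, {"slide": [0.0032, 0.0066, 0.008], "turn": [-0.5, -5.5, 2.0]}, {"slide": [-0.0241, 0.0092, 0.0003], "turn": [0.0, -0.0, 4.3]}, {"slide": [-0.0234, 0.0109, 0.0003], "turn": [0.0, -0.0, 4.3]}, {"slide": [-0.0225, 0.0126, 0.0003], "turn": [0.0, -0.0, 4.3]}, {"slide": [-0.0215, 0.0143, 0.0003], "turn": [0.0, -0.0, 4.3]}, {"slide": [-0.0204, 0.0158, 0.0003], "turn": [0.0, -0.0, 4.3]}, {"slide": [-0.0192, 0.0173, 0.0003], "turn": [0.0, -0.0, 4.3]}, {"slide": [-0.0178, 0.0187, 0.0003], "turn": [0.0, -0.0, 4.3]}, {"slide": [-0.0164, 0.02, 0.0003], "turn": [0.0, -0.0, 4.3]}, {"slide": [-0.0148, 0.0211, 0.0003], "turn": [0.0, -0.0, 4.3]}, {"slide": [-0.0132, 0.0222, 0.0003], "turn": [0.0, -0.0, 4.3]}, {"slide": [-0.0115, 0.0231, 0.0003], "turn": [0.0, -0.0, 4.3]}, {"slide": [-0.0098, 0.0239, 0.0003], "turn": [0.0, -0.0, 4.3]}, {"slide": [-0.008, 0.0245, 0.0003], "turn": [0.0, -0.0, 4.3]}, {"slide": [-0.0061, 0.0251, 0.0003], "turn": [0.0, -0.0, 4.3]}, {"slide": [-0.0043, 0.0255, 0.0003], "turn": [0.0, -0.0, 4.3]}, {"slide": [-0.0023, 0.0257, 0.0003], "turn": [0.0, -0.0, 4.3]}, {"slide": [-0.0004, 0.0258, 0.0003], "turn": [0.0, -0.0, 4.3]}, {"slide": [0.0015, 0.0258, 0.0003], "turn": [0.0, -0.0, 4.3]}]
```

servo_tool(
  plan=[
    {"slide": [-0.002, 0.006, 0.007], "turn": [-0.5, -5.5, 2]},
    {"slide": [-0.001, 0.007, 0.007], "turn": [-0.5, -5.5, 2]},
    {"slide": [0, 0.007, 0.007], "turn": [-0.5, -5.5, 2]},
    {"slide": [0.001, 0.007, 0.007], "turn": [-0.5, -5.5, 2]},
    {"slide": [0.002, 0.007, 0.006], "turn": [-0.5, -5.5, 2]},
    {"slide": [0.001, 0.007, 0.004], "turn": [-0.5, -4.5, 2]},
    {"slide": [-0.016, 0.009, 0], "turn": [0, 0, 4.3]},
    {"slide": [-0.023, 0.011, 0], "turn": [0, 0, 4.3]},
    {"slide": [-0.0225, 0.0126, 0], "turn": [0, 0, 4.3]},
    {"slide": [-0.0215, 0.0143, 0], "turn": [0, 0, 4.3]},
    {"slide": [-0.02, 0.0158, 0], "turn": [0, 0, 4.3]},
    {"slide": [-0.019, 0.0173, 0], "turn": [0, 0, 4.3]},
  ],
)

```text
clock: 13.85
tool_pos: [580.5, 72.7, 212.3]
eef_rot: [-2.919, -1.161, 0.0]
contact_force: [-0.2, -0.0, -1.7]
gripper_width: 9.7
```

servo_tool(
  plan=[
    {"slide": [-0.018, 0.0187, 0], "turn": [0, 0, 4.3]},
    {"slide": [-0.0164, 0.02, 0], "turn": [0, 0, 4.3]},
    {"slide": [-0.0148, 0.021, 0], "turn": [0, 0, 4.3]},
    {"slide": [-0.013, 0.022, 0], "turn": [0, 0, 4.3]},
    {"slide": [-0.0115, 0.023, 0], "turn": [0, 0, 4.3]},
    {"slide": [-0.0098, 0.023, 0], "turn": [0, 0, 4.3]},
    {"slide": [-0.008, 0.023, 0], "turn": [0, 0, 4]},
    {"slide": [-0.006, 0.02, 0], "turn": [0, 0, 3]},
    {"slide": [-0.004, 0.012, 0], "turn": [0, 0, 2]},
    {"slide": [0, 0.005, 0], "turn": [0, 0, 0]},
    {"slide": [0, 0, 0], "turn": [0, 0, 0]},
  ],
)

```text
clock: 14.95
tool_pos: [558.8, -148.3, 215.6]
eef_rot: [-3.127, -0.181, 0.009]
contact_force: [0.3, -0.1, -2.5]
gripper_width: 9.6
```

```bash
python3 st.py; python3 wr.py s7 side; python3 wr.py c7 scene; cat > tiltfit.py <<'E'
# rim plane of the held pan from grey rim/top points: fit circle-free plane through rim by per-azimuth max
import sys
from h import *
from scipy.spatial.transform import Rotation as R
from pour import cur,relR,t
c=cur(); Rp=c[1]*relR.inv(); C=c[0]-Rp.apply(t); print("model pan C",C.round(1),"tilt",np.degrees(np.arcsin(-Rp.apply([-1,0,0])[2])).round(1),"az",np.degrees(np.arctan2(*Rp.apply([1,0,0])[[1,0]])).round(1))
for n in sys.argv[1:]:
    im,P=load(n); hsv=cv2.cvtColor(im,cv2.COLOR_RGB2HSV); L=Rp.inv().apply((P.reshape(-1,3)-C)).reshape(P.shape)
    rr=np.hypot(L[...,0],L[...,1]); m=(rr<84)&(abs(L[...,2]-20)<45)&(hsv[...,1]<70)
    Q=L[m]; az=np.degrees(np.arctan2(Q[:,1],Q[:,0])); E=[]
    for a in range(-180,180,15):
        k=(az>=a)&(az<a+15)
        if k.sum()>8 and abs(a+7)>30: q=Q[k]; E.append(q[np.argsort(np.hypot(q[:,0],q[:,1]))[-max(3,k.sum()//12):]].mean(0))
    E=np.array(E); E=E[E[:,2]>25]; w=np.linalg.lstsq(np.c_[E[:,:2],np.ones(len(E))],E[:,2],rcond=None)[0]
    k=np.linalg.lstsq(np.c_[2*E[:,:2],np.ones(len(E))],(E[:,:2]**2).sum(1),rcond=None)[0]
    print(n,len(E),"extra droop deg",np.degrees(np.arctan(w[0])).round(1),"roll",np.degrees(np.arctan(w[1])).round(1),"rim z",w[2].round(1),"rim centre(local)",k[:2].round(1),"r",np.sqrt(k[2]+k[0]**2+k[1]**2).round(1))
    b=(rr<60)&(abs(L[...,2]-15)<25)&(hsv[...,0]>15)&(hsv[...,0]<32)&(hsv[...,1]>110); print("brass px in pan",b.sum())
E
python3 tiltfit.py s7 c7
```

```text
14.95 [-0.383  0.324  1.54   0.006  1.287  1.071] [ 558.8 -148.3  215.6] [-3.127 -0.181  0.009] F [ 0.3 -0.1 -2.5] T [-0.01 -0.22 -0.  ] w 9.6
model pan C [ 444.7 -158.5  184.6] tilt 4.2 az 6.6
s7 20 extra droop deg -0.9 roll 0.7 rim z 45.7 rim centre(local) [ 0.3 -3.2] r 70.8
brass px in pan 0
c7 12 extra droop deg -3.3 roll 8.1 rim z 41.0 rim centre(local) [0.5 1.3] r 69.1
brass px in pan 0
```

```bash
cat >> pour.py <<'E'
C0=np.array([486.8,-233.4,6])
def pan_tool(C,yaw,tilt):
    Rp=R.from_euler("z",yaw,degrees=True)*R.from_euler("y",-tilt,degrees=True); return C+Rp.apply(t),Rp*relR
E
python3 - <<'E'
from pour import *
go([(*pan_tool(C0+[0,0,70],-6.8,.6),9)])
E
```

```text
wp [ 602. -249.  100.] speedfrac 0.17 q [-0.48  0.57  1.44 -0.03  1.2   1.22] 
[{"slide": [0.0035, 0.0119, 0.0127], "turn": [-0.0, -0.4, 1.5]}, {"slide": [0.0039, 0.0118, 0.0127], "turn": [-0.0, -0.4, 1.5]}, {"slide": [0.0043, 0.0117, 0.0127], "turn": [-0.0, -0.4, 1.5]}, {"slide": [0.0047, 0.0116, 0.0127], "turn": [-0.0, -0.4, 1.5]}, {"slide": [0.0051, 0.0115, 0.0126], "turn": [-0.0, -0.4, 1.5]}, {"slide": [0.0055, 0.0113, 0.0126], "turn": [-0.0, -0.4, 1.5]}, {"slide": [0.0059, 0.0112, 0.0126], "turn": [-0.0, -0.4, 1.5]}, {"slide": [0.0062, 0.011, 0.0125], "turn": [-0.0, -0.4, 1.5]}, {"slide": [0.0066, 0.0108, 0.0125], "turn": [-0.0, -0.4, 1.5]}]
```

servo_tool(
  plan=[
    {"slide": [0.0035, 0.012, 0.0127], "turn": [0, -0.4, 1.5]},
    {"slide": [0.004, 0.012, 0.0127], "turn": [0, -0.4, 1.5]},
    {"slide": [0.0043, 0.0117, 0.0127], "turn": [0, -0.4, 1.5]},
    {"slide": [0.0047, 0.0116, 0.0127], "turn": [0, -0.4, 1.5]},
    {"slide": [0.005, 0.0115, 0.0126], "turn": [0, -0.4, 1.5]},
    {"slide": [0.0055, 0.011, 0.0126], "turn": [0, -0.4, 1.5]},
    {"slide": [0.006, 0.011, 0.012], "turn": [0, -0.4, 1.5]},
    {"slide": [0.006, 0.01, 0.01], "turn": [0, -0.4, 1.5]},
    {"slide": [0.003, 0.006, 0.004], "turn": [0, -0.4, 1]},
    {"slide": [0, 0, 0], "turn": [0, 0, 0]},
  ],
)

```text
clock: 16.05
tool_pos: [602.0, -250.2, 95.4]
eef_rot: [-3.125, 0.2, 0.127]
contact_force: [0.0, -0.3, -1.9]
gripper_width: 9.7
```

```bash
python3 st.py; python3 wr.py s8 side; python3 wr.py c8 scene; python3 tiltfit.py s8 c8; python3 - <<'E'
from pour import *
go([(*pan_tool(C0+[0,0,10],-6.8,.6),6)])
E
```

```text
16.05 [-0.484  0.581  1.429 -0.028  1.209  1.226] [ 602.  -250.2   95.4] [-3.125  0.2    0.127] F [ 0.  -0.3 -1.9] T [-0.04 -0.28  0.  ] w 9.7
model pan C [ 486.3 -232.4   74.3] tilt -0.1 az -7.3
s8 12 extra droop deg 0.7 roll 4.0 rim z 41.6 rim centre(local) [ 1.9 -1.7] r 70.1
brass px in pan 0
c8 17 extra droop deg -1.1 roll 1.7 rim z 46.1 rim centre(local) [ 1.2 -2. ] r 71.8
brass px in pan 0
wp [ 602. -249.   40.] speedfrac 0.09 q [-0.48  0.64  1.48 -0.03  1.09  1.22] 
[{"slide": [0.0008, 0.0, 0.0094], "turn": [-0.0, 0.1, -0.1]}, {"slide": [0.0008, 0.0, 0.0094], "turn": [-0.0, 0.1, -0.1]}, {"slide": [0.0008, 0.0, 0.0094], "turn": [-0.0, 0.1, -0.1]}, {"slide": [0.0008, 0.0, 0.0094], "turn": [-0.0, 0.1, -0.1]}, {"slide": [0.0007, 0.0, 0.0094], "turn": [-0.0, 0.1, -0.1]}, {"slide": [0.0007, -0.0, 0.0094], "turn": [-0.0, 0.1, -0.1]}]
```

servo_tool(
  plan=[
    {"slide": [0.0008, 0, 0.009], "turn": [0, 0, 0]},
    {"slide": [0.0008, 0, 0.01], "turn": [0, 0, 0]},
    {"slide": [0.0008, 0, 0.01], "turn": [0, 0, 0]},
    {"slide": [0.0008, 0, 0.01], "turn": [0, 0, 0]},
    {"slide": [0.0007, 0, 0.008], "turn": [0, 0, 0]},
    {"slide": [0, 0, 0.003], "turn": [0, 0, 0]},
    {"slide": [0, 0, 0], "turn": [0, 0, 0]},
  ],
)

```text
clock: 16.85
tool_pos: [601.5, -247.0, 43.7]
eef_rot: [-3.125, 0.194, 0.124]
contact_force: [0.3, 0.3, -2.8]
gripper_width: 10.0
```

```bash
python3 st.py; python3 tiltfit.py
```

```text
16.85 [-0.48   0.635  1.474 -0.028  1.108  1.228] [ 601.5 -247.    43.7] [-3.125  0.194  0.124] F [ 0.3  0.3 -2.8] T [ 0.01 -0.3   0.03] w 10.0
model pan C [ 486.1 -230.4   21.3] tilt -0.0 az -7.1
```

servo_tool(
  plan=[
    {"slide": [0.0005, 0.0015, 0.005], "turn": [0, 0, 0]},
    {"slide": [0, 0.001, 0.004], "turn": [0, 0, 0]},
    {"slide": [0, 0, 0.003], "turn": [0, 0, 0]},
    {"slide": [0, 0, 0.002], "turn": [0, 0, 0]},
    {"slide": [0, 0, 0], "turn": [0, 0, 0]},
  ],
)

```text
clock: 17.35
tool_pos: [601.3, -250.1, 29.2]
eef_rot: [-3.126, 0.195, 0.121]
contact_force: [0.2, -0.1, -2.4]
gripper_width: 10.3
```

```bash
python3 st.py; python3 tiltfit.py
```

```text
17.35 [-0.485  0.653  1.482 -0.029  1.081  1.225] [ 601.3 -250.1   29.2] [-3.126  0.195  0.121] F [ 0.2 -0.1 -2.4] T [-0.01 -0.31  0.  ] w 10.3
model pan C [ 485.8 -233.6    6.7] tilt 0.0 az -7.1
```

servo_tool(
  plan=[
    {"slide": [0.0005, 0, 0.001], "turn": [0, 0, 0]},
    {"slide": [0, 0, 0.001], "turn": [0, 0, 0]},
    {"slide": [0, 0, 0], "turn": [0, 0, 0]},
  ],
)

```text
clock: 17.65
tool_pos: [601.9, -250.3, 27.4]
eef_rot: [-3.126, 0.195, 0.12]
contact_force: [-0.0, -0.6, -1.8]
gripper_width: 9.7
```

```bash
python3 st.py
```

```text
17.65 [-0.485  0.655  1.482 -0.029  1.077  1.225] [ 601.9 -250.3   27.4] [-3.126  0.195  0.12 ] F [-0.  -0.6 -1.8] T [ 0.01 -0.25  0.04] w 9.7
```

servo_tool(
  plan=[
    {"slide": [0, 0, 0.001], "turn": [0, 0, 0]},
    {"slide": [0, 0, 0.001], "turn": [0, 0, 0]},
    {"slide": [0, 0, 0], "turn": [0, 0, 0]},
  ],
)

```text
clock: 17.95
tool_pos: [602.1, -250.4, 25.6]
eef_rot: [-3.127, 0.195, 0.119]
contact_force: [0.0, -0.6, -3.3]
gripper_width: 9.7
```

```bash
python3 st.py
```

```text
17.95 [-0.485  0.657  1.483 -0.029  1.073  1.225] [ 602.1 -250.4   25.6] [-3.127  0.195  0.119] F [ 0.  -0.6 -3.3] T [-0.07 -0.22 -0.01] w 9.7
```

```bash
python3 wr.py s9 side; python3 wr.py c9 scene; python3 tiltfit.py s9 c9; python3 st.py
```

```text
model pan C [ 486.7 -233.9    3. ] tilt 0.1 az -7.1
s9 12 extra droop deg 1.5 roll 3.7 rim z 43.4 rim centre(local) [-3. -2.] r 72.2
brass px in pan 0
c9 19 extra droop deg -5.1 roll 4.4 rim z 43.8 rim centre(local) [-3.4  1.5] r 68.4
brass px in pan 0
18.05 [-0.485  0.657  1.483 -0.029  1.073  1.225] [ 602.1 -250.4   25.7] [-3.127  0.195  0.119] F [-0.3  0.3 -1. ] T [-0.04 -0.25 -0.01] w 9.6
```

servo_tool(
  plan=[
    {"slide": [0, 0, 0.001], "turn": [0, 0, 0]},
    {"slide": [0, 0, 0.001], "turn": [0, 0, 0]},
    {"slide": [0, 0, 0], "turn": [0, 0, 0]},
  ],
)

```text
clock: 18.35
tool_pos: [602.6, -250.5, 24.1]
eef_rot: [-3.127, 0.195, 0.117]
contact_force: [-0.3, 0.2, 0.3]
gripper_width: 10.0
```

```bash
python3 st.py
```

```text
18.35 [-0.484  0.659  1.484 -0.029  1.069  1.225] [ 602.6 -250.5   24.1] [-3.127  0.195  0.117] F [-0.3  0.2  0.3] T [ 0.02 -0.1  -0.04] w 10.0
```

servo_tool(
  plan=[
    {"slide": [0, 0, 0.0005], "turn": [0, 0, 0]},
    {"slide": [0, 0, 0], "turn": [0, 0, 0]},
  ],
  squeeze=20,
)

```text
clock: 18.55
tool_pos: [602.8, -250.6, 23.8]
eef_rot: [-3.127, 0.195, 0.117]
contact_force: [-0.1, 0.6, -0.2]
gripper_width: 10.1
```

servo_tool(
  plan=[
    {"slide": [0, 0, 0], "turn": [0, 0, 0]},
    {"slide": [0, 0, 0], "turn": [0, 0, 0]},
    {"slide": [0, 0, 0], "turn": [0, 0, 0]},
    {"slide": [0, 0, -0.005], "turn": [0, 0, 0]},
    {"slide": [0, 0, -0.02], "turn": [0, 0, 0]},
    {"slide": [0, 0, -0.03], "turn": [0, 0, 0]},
    {"slide": [0, 0, -0.03], "turn": [0, 0, 0]},
    {"slide": [0, 0, -0.04], "turn": [0, 0, 0]},
    {"slide": [0, 0, -0.03], "turn": [0, 0, 0]},
    {"slide": [0, 0, -0.01], "turn": [0, 0, 0]},
  ],
  claw=0.06,
)

```text
clock: 19.55
tool_pos: [612.8, -251.5, 193.2]
eef_rot: [-3.124, 0.195, 0.128]
contact_force: [-0.5, -0.4, -0.0]
gripper_width: 59.7
```

```bash
python3 st.py; python3 wr.py w10; python3 - <<'E'
from h import *
P,im,hsv=pan("w10",487,-233)
X,Y,Z=[P[...,i] for i in range(3)]
m=(np.hypot(X-487,Y+233)<85)&(Z<12)&(Z>3)&(hsv[...,1]>60); print(m.sum(),np.nanmedian(P[m],0), "table",np.nanmedian(Z[(abs(X-650)<25)&(abs(Y+180)<25)]))
from go import *
# block: centre (683.4,113.2), long axis az -17
p,Rt,q=cur(); print(np.round(q,2))
for yaw in (-17,163):
    qq,e=ik(q,[683,113,35],down(yaw)); print(yaw,e,np.round(qq,2))
go([([683,113,200],down(-17),12)])
E
```

```text
19.55 [-0.478  0.506  1.304 -0.025  1.41   1.222] [ 612.8 -251.5  193.2] [-3.124  0.195  0.128] F [-0.5 -0.4 -0. ] T [-0.04 -0.09  0.03] w 59.7
rim [ 485.04464276 -234.98183906] 70.25739648921072 1503
handle top 798 c [ 547. -305.] size [251.1  64.5] ang 34.6 z [53.9 56.1 57.7]
line [ 618.53467 -252.86662] -5.6269636 798
668 [ 536.9378957  -263.42428377    6.26700409] table 296.43061369246567
[-0.48  0.51  1.3  -0.03  1.41  1.22]
-17 1.1350899792648537e-12 [0.06 0.66 1.45 0.   1.03 1.93]
163 7.389644451905042e-15 [ 0.06  0.66  1.45 -0.    1.03 -1.21]
wp [683. 113. 200.] speedfrac 0.28 q [ 0.06  0.5   1.3  -0.    1.35  1.93] 
[{"slide": [0.002, -0.0309, -0.0006], "turn": [0.0, 0.4, 0.8]}, {"slide": [0.0015, -0.0309, -0.0006], "turn": [0.0, 0.4, 0.8]}, {"slide": [0.0011, -0.0309, -0.0005], "turn": [0.0, 0.4, 0.8]}, {"slide": [0.0006, -0.0309, -0.0005], "turn": [0.0, 0.4, 0.8]}, {"slide": [0.0002, -0.0309, -0.0005], "turn": [0.0, 0.4, 0.8]}, {"slide": [-0.0002, -0.0309, -0.0005], "turn": [0.0, 0.4, 0.8]}, {"slide": [-0.0007, -0.0309, -0.0005], "turn": [0.0, 0.4, 0.8]}, {"slide": [-0.0011, -0.0309, -0.0005], "turn": [0.0, 0.4, 0.8]}, {"slide": [-0.0016, -0.0309, -0.0005], "turn": [0.0, 0.4, 0.8]}, {"slide": [-0.002, -0.0309, -0.0005], "turn": [0.0, 0.4, 0.8]}, {"slide": [-0.0024, -0.0308, -0.0005], "turn": [0.0, 0.4, 0.8]}, {"slide": [-0.0029, -0.0308, -0.0005], "turn": [0.0, 0.4, 0.8]}]
```

View pics/w10.png

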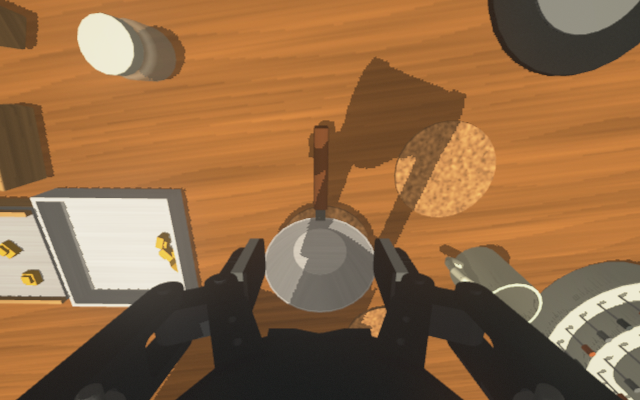

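The wrist view shows the pan back upright and empty on its mat at (320,265), with the poured stubs in the tray near (165,250). Next is the block.

servo_tool(
  plan=[
    {"slide": [0.002, -0.03, 0], "turn": [0, 0.4, 0.8]},
    {"slide": [0.0015, -0.031, 0], "turn": [0, 0.4, 0.8]},
    {"slide": [0.001, -0.031, 0], "turn": [0, 0.4, 0.8]},
    {"slide": [0.0006, -0.031, 0], "turn": [0, 0.4, 0.8]},
    {"slide": [0, -0.031, 0], "turn": [0, 0.4, 0.8]},
    {"slide": [0, -0.031, 0], "turn": [0, 0.4, 0.8]},
    {"slide": [-0.0007, -0.031, 0], "turn": [0, 0.4, 0.8]},
    {"slide": [-0.001, -0.031, 0], "turn": [0, 0.4, 0.8]},
    {"slide": [-0.0016, -0.031, 0], "turn": [0, 0.4, 0.8]},
    {"slide": [-0.002, -0.03, 0], "turn": [0, 0.4, 0.8]},
    {"slide": [-0.0024, -0.02, 0.0], "turn": [0, 0.4, 0.8]},
    {"slide": [0, -0.01, 0], "turn": [0, 0, 0]},
  ],
)

```text
clock: 20.8
tool_pos: [667.5, 91.7, 171.8]
eef_rot: [3.104, -0.452, -0.046]
contact_force: [-0.8, -0.1, -0.1]
gripper_width: 59.7
```

```bash
python3 st.py; python3 wr.py w11; python3 - <<'E'
from h import *
im,P=load("w11"); X,Y,Z=[P[...,i] for i in range(3)]
m=(np.hypot(X-684,Y-113)<62)&(Z>50)&(Z<60)
N,L,S,C=cv2.connectedComponentsWithStats(m.astype(np.uint8)); i=1+np.argmax(S[1:,4]); print(C[i]); rect(P[L==i],"block top")
from go import *
go([([683,113,75],down(-17),8)])
E
```

```text
20.8 [3.400e-02 5.100e-01 1.350e+00 1.000e-03 1.312e+00 1.894e+00] [667.5  91.7 171.8] [ 3.104 -0.452 -0.046] F [-0.8 -0.1 -0.1] T [ 0.01 -0.    0.04] w 59.7
[293.77180575 172.16973126]
block top 2121 c [684.  113.1] size [26.1 91.3] ang 73.1 z [53.2 55.3 56.7]
wp [683. 113.  75.] speedfrac 0.12 q [ 0.06  0.61  1.42 -0.    1.11  1.93] 
[{"slide": [0.0014, -0.0031, 0.012], "turn": [0.1, 0.2, 0.1]}, {"slide": [0.0014, -0.0031, 0.012], "turn": [0.1, 0.2, 0.1]}, {"slide": [0.0013, -0.0031, 0.012], "turn": [0.1, 0.2, 0.1]}, {"slide": [0.0013, -0.0031, 0.012], "turn": [0.1, 0.2, 0.1]}, {"slide": [0.0013, -0.003, 0.0121], "turn": [0.1, 0.2, 0.1]}, {"slide": [0.0012, -0.003, 0.0121], "turn": [0.1, 0.2, 0.1]}, {"slide": [0.0012, -0.003, 0.0121], "turn": [0.1, 0.2, 0.1]}, {"slide": [0.0011, -0.003, 0.0121], "turn": [0.1, 0.2, 0.1]}]
```

Block top measured at (684,113) with size 26×91 at −16.9°, which fits what's given.

servo_tool(
  plan=[
    {"slide": [0.0014, -0.0031, 0.012], "turn": [0.1, 0.2, 0.1]},
    {"slide": [0.0014, -0.0031, 0.012], "turn": [0.1, 0.2, 0.1]},
    {"slide": [0.0014, -0.003, 0.012], "turn": [0.1, 0.2, 0.1]},
    {"slide": [0.0014, -0.003, 0.012], "turn": [0.1, 0.2, 0.1]},
    {"slide": [0.0014, -0.003, 0.012], "turn": [0.1, 0.2, 0.1]},
    {"slide": [0.0012, -0.003, 0.012], "turn": [0.1, 0.2, 0.1]},
    {"slide": [0.001, -0.002, 0.01], "turn": [0.1, 0.2, 0.1]},
    {"slide": [0, -0.001, 0.003], "turn": [0, 0, 0]},
    {"slide": [0, 0, 0], "turn": [0, 0, 0]},
  ],
)

```text
clock: 21.75
tool_pos: [679.9, 106.6, 74.5]
eef_rot: [-3.103, 0.477, 0.012]
contact_force: [0.3, 0.1, 0.4]
gripper_width: 59.7
```

```bash
python3 st.py; python3 - <<'E'
from go import *
go([([683.7,113.1,22],down(-16.9),4)])
E
```

```text
21.75 [0.053 0.611 1.426 0.004 1.111 1.927] [679.9 106.6  74.5] [-3.103  0.477  0.012] F [0.3 0.1 0.4] T [-0.02 -0.03 -0.03] w 59.7
wp [684. 113.  22.] speedfrac 0.11 q [ 0.06  0.67  1.46 -0.    1.01  1.93] 
[{"slide": [0.0005, -0.0018, 0.0131], "turn": [-0.0, 0.1, -0.1]}, {"slide": [0.0005, -0.0018, 0.0131], "turn": [-0.0, 0.1, -0.1]}, {"slide": [0.0005, -0.0018, 0.0131], "turn": [-0.0, 0.1, -0.1]}, {"slide": [0.0005, -0.0018, 0.0131], "turn": [-0.0, 0.1, -0.1]}]
```

servo_tool(
  plan=[
    {"slide": [0.0008, -0.004, 0.005], "turn": [0, 0.1, 0]},
    {"slide": [0.0006, -0.003, 0.01], "turn": [0, 0.1, 0]},
    {"slide": [0.0004, 0, 0.012], "turn": [0, 0.1, 0]},
    {"slide": [0, 0, 0.012], "turn": [0, 0, 0]},
    {"slide": [0, 0, 0.007], "turn": [0, 0, 0]},
    {"slide": [0, 0, 0.001], "turn": [0, 0, 0]},
    {"slide": [0, 0, 0], "turn": [0, 0, 0]},
  ],
)

```text
clock: 22.45
tool_pos: [684.7, 113.6, 24.1]
eef_rot: [-3.104, 0.477, 0.0]
contact_force: [-0.7, 0.4, 0.2]
gripper_width: 60.1
```

```bash
python3 st.py; python3 - <<'E'
from go import *
go([([683.7,113.1,22],down(-16.9),2)])
E
```

```text
22.45 [0.064 0.672 1.452 0.002 1.018 1.939] [684.7 113.6  24.1] [-3.104  0.477  0.   ] F [-0.7  0.4  0.2] T [-0.03 -0.   -0.03] w 60.1
wp [684. 113.  22.] speedfrac 0.02 q [ 0.06  0.67  1.46 -0.    1.01  1.93] 
[{"slide": [-0.0004, 0.0004, 0.0011], "turn": [-0.0, 0.0, -0.3]}, {"slide": [-0.0004, 0.0004, 0.0011], "turn": [-0.0, 0.0, -0.3]}]
```

servo_tool(
  plan=[
    {"slide": [0, 0, 0], "turn": [0, 0, 0]},
    {"slide": [0, 0, 0], "turn": [0, 0, 0]},
    {"slide": [0, 0, 0], "turn": [0, 0, 0]},
    {"slide": [0, 0, 0], "turn": [0, 0, 0]},
    {"slide": [0, 0, 0], "turn": [0, 0, 0]},
  ],
  claw=0,
  squeeze=70,
)

```text
clock: 22.95
tool_pos: [685.8, 113.5, 25.8]
eef_rot: [-3.103, 0.477, -0.003]
contact_force: [0.3, -0.5, -0.9]
gripper_width: 23.1
```

```bash
python3 st.py; cat > u.py <<'E'
from go import *
U=np.array([526.5,36.2,0]); UY=-7.7; RU=R.from_euler("z",UY,degrees=True)
def ut(x,y,z): return U+RU.apply([x,y,z]), down(UY)
def uc():
    p,Rt,q=cur(); d=(Rt.inv()*down(UY)).as_rotvec(degrees=True); print("tcp in unit",RU.inv().apply(p-U).round(1),"turn left",d.round(1))
E
python3 - <<'E'
from u import *
uc(); p,Rt,q=cur()
go([(p+[0,0,100],Rt,5),(*ut(-2,212,125),9)])
E
```

```text
22.95 [0.064 0.67  1.451 0.002 1.018 1.939] [685.8 113.5  25.8] [-3.103e+00  4.770e-01 -3.000e-03] F [ 0.3 -0.5 -0.9] T [ 0.03  0.02 -0.  ] w 23.1
tcp in unit [147.5  97.9  25.8] turn left [-0.1 -0.1 -9.8]
wp [686. 113. 126.] speedfrac 0.17 q [0.06 0.56 1.37 0.   1.2  1.94] 
wp [553. 247. 125.] speedfrac 0.18 q [0.31 0.45 1.59 0.   1.1  2.01] 
[{"slide": [0.0, -0.0, -0.02], "turn": [0.0, 0.0, 0.0]}, {"slide": [0.0, -0.0, -0.02], "turn": [0.0, 0.0, 0.0]}, {"slide": [0.0, -0.0, -0.02], "turn": [0.0, 0.0, 0.0]}, {"slide": [0.0, -0.0, -0.02], "turn": [0.0, 0.0, 0.0]}, {"slide": [0.0, -0.0, -0.02], "turn": [0.0, 0.0, 0.0]}, {"slide": [-0.0185, -0.0097, 0.0001], "turn": [-0.0, -0.0, -1.1]}, {"slide": [-0.0183, -0.01, 0.0001], "turn": [-0.0, -0.0, -1.1]}, {"slide": [-0.0181, -0.0104, 0.0001], "turn": [-0.0, -0.0, -1.1]}, {"slide": [-0.0179, -0.0107, 0.0001], "turn": [-0.0, -0.0, -1.1]}, {"slide": [-0.0177, -0.011, 0.0001], "turn": [-0.0, -0.0, -1.1]}, {"slide": [-0.0175, -0.0114, 0.0001], "turn": [-0.0, -0.0, -1.1]}, {"slide": [-0.0173, -0.0117, 0.0001], "turn": [-0.0, -0.0, -1.1]}, {"slide": [-0.0171, -0.012, 0.0001], "turn": [-0.0, -0.0, -1.1]}, {"slide": [-0.0168, -0.0124, 0.0001], "turn": [-0.0, -0.0, -1.1]}]
```

servo_tool(
  plan=[
    {"slide": [0, 0, -0.015], "turn": [0, 0, 0]},
    {"slide": [0, 0, -0.02], "turn": [0, 0, 0]},
    {"slide": [0, 0, -0.025], "turn": [0, 0, 0]},
    {"slide": [0, 0, -0.025], "turn": [0, 0, 0]},
    {"slide": [-0.01, -0.006, -0.01], "turn": [0, 0, -1.2]},
    {"slide": [-0.02, -0.0115, 0], "turn": [0, 0, -1.2]},
    {"slide": [-0.02, -0.0115, 0], "turn": [0, 0, -1.2]},
    {"slide": [-0.02, -0.012, 0], "turn": [0, 0, -1.2]},
    {"slide": [-0.02, -0.012, 0], "turn": [0, 0, -1.2]},
    {"slide": [-0.02, -0.012, 0], "turn": [0, 0, -1.2]},
    {"slide": [-0.018, -0.012, 0], "turn": [0, 0, -1.2]},
    {"slide": [-0.01, -0.009, 0], "turn": [0, 0, -1]},
  ],
)

```text
clock: 24.15
tool_pos: [550.3, 238.0, 121.3]
eef_rot: [-3.135, 0.196, 0.018]
contact_force: [0.9, -1.4, -0.9]
gripper_width: 23.2
```

```bash
python3 st.py; python3 - <<'E'
from u import *
uc()
go([(*ut(-1,214,85),6)])
E
```

```text
24.15 [0.29  0.45  1.597 0.005 1.106 1.984] [550.3 238.  121.3] [-3.135  0.196  0.018] F [ 0.9 -1.4 -0.9] T [0.   0.02 0.02] w 23.2
tcp in unit [ -3.4 203.2 121.3] turn left [0.  0.7 0.6]
wp [554. 248.  85.] speedfrac 0.06 q [ 0.31  0.5   1.62 -0.    1.02  2.01] 
[{"slide": [0.0005, -0.0018, 0.006], "turn": [0.0, 0.1, 0.1]}, {"slide": [0.0005, -0.0018, 0.0061], "turn": [0.0, 0.1, 0.1]}, {"slide": [0.0005, -0.0018, 0.0061], "turn": [0.0, 0.1, 0.1]}, {"slide": [0.0004, -0.0018, 0.0061], "turn": [0.0, 0.1, 0.1]}, {"slide": [0.0004, -0.0018, 0.0061], "turn": [0.0, 0.1, 0.1]}, {"slide": [0.0004, -0.0018, 0.0061], "turn": [0.0, 0.1, 0.1]}]
```

servo_tool(
  plan=[
    {"slide": [0.0006, -0.003, 0.006], "turn": [0, 0.1, 0.1]},
    {"slide": [0.0005, -0.003, 0.008], "turn": [0, 0.1, 0.1]},
    {"slide": [0.0005, -0.002, 0.01], "turn": [0, 0.1, 0.1]},
    {"slide": [0.0004, -0.001, 0.01], "turn": [0, 0.1, 0.1]},
    {"slide": [0, 0, 0.006], "turn": [0, 0.1, 0.1]},
    {"slide": [0, 0, 0.002], "turn": [0, 0.1, 0.1]},
    {"slide": [0, 0, 0], "turn": [0, 0, 0]},
  ],
)

```text
clock: 24.85
tool_pos: [550.5, 247.6, 72.1]
eef_rot: [3.131, -0.21, -0.008]
contact_force: [-0.4, 0.1, -0.8]
gripper_width: 23.4
```

```bash
python3 st.py; python3 - <<'E'
from u import *
uc()
E
```

```text
24.85 [ 3.090e-01  5.110e-01  1.634e+00 -1.000e-03  1.002e+00  2.014e+00] [550.5 247.6  72.1] [ 3.131 -0.21  -0.008] F [-0.4  0.1 -0.8] T [0.03 0.01 0.04] w 23.4
tcp in unit [ -4.6 212.7  72.1] turn left [0.2 0.3 0. ]
```

servo_tool(
  plan=[
    {"slide": [0.001, 0, 0.002], "turn": [0, 0.1, 0]},
    {"slide": [0.001, 0, 0.002], "turn": [0, 0, 0]},
    {"slide": [0.001, 0, 0.0005], "turn": [0, 0, 0]},
    {"slide": [0, 0, 0], "turn": [0, 0, 0]},
  ],
)

```text
clock: 25.25
tool_pos: [555.0, 246.7, 68.1]
eef_rot: [3.132, -0.211, -0.002]
contact_force: [-0.6, -0.2, 0.1]
gripper_width: 23.5
```

```bash
python3 st.py; python3 wr.py s12 side; python3 wr.py c12 scene; python3 brass.py s12 c12; python3 - <<'E'
from u import *
uc()
E
```

```text
25.25 [ 0.306  0.519  1.632 -0.003  0.992  2.013] [555.  246.7  68.1] [ 3.132e+00 -2.110e-01 -2.000e-03] F [-0.6 -0.2  0.1] T [ 0.02  0.   -0.  ] w 23.5
s12 127 [347. 220.] unit [-10.3 -60.3  18.7]
s12 42 [291. 248.] unit [ 14.  130.2  49.4]
s12 37 [306. 255.] unit [-29.6 116.8  50.7]
s12 43 [283. 259.] unit [  2.3 167.8  49.7]
s12 21 [318. 262.] unit [-68.1 107.5  48.2]
s12 12 [244. 262.] unit [ 67.1 244.3  47.1]
s12 85 [276. 269.] unit [-33.  214.5  98.1]
s12 52 [288. 287.] unit [-68.  210.2  48. ]
c12 135 [325. 204.] unit [ -2.8 -61.4  18.7]
c12 19 [389. 207.] unit [-66.  105.9  49.7]
c12 38 [385. 218.] unit [-23.9 115.7  51.1]
c12 29 [422. 218.] unit [-32.6 209.1  99.4]
c12 44 [382. 230.] unit [ 20.  130.1  50.2]
c12 13 [435. 228.] unit [-67.6 242.   48.8]
c12 48 [397. 233.] unit [  7.3 166.9  50.2]
c12 18 [413. 238.] unit [ 40.7 216.3  99.1]
c12 66 [399. 255.] unit [ 66.9 201.   49. ]
tcp in unit [-1.000e-01  2.124e+02  6.810e+01] turn left [ 0.2  0.1 -0. ]
```

servo_tool(
  plan=[
    {"slide": [0, 0, 0.0015], "turn": [0, 0, 0]},
    {"slide": [0, 0.005, 0], "turn": [0, 0, 0]},
    {"slide": [0, 0.008, 0], "turn": [0, 0, 0]},
    {"slide": [0, 0.009, 0], "turn": [0, 0, 0]},
    {"slide": [0, 0.009, 0], "turn": [0, 0, 0]},
    {"slide": [0, 0.008, 0], "turn": [0, 0, 0]},
    {"slide": [0, 0, 0], "turn": [0, 0, 0]},
  ],
)

```text
clock: 26.05
tool_pos: [548.8, 204.1, 67.0]
eef_rot: [3.131, -0.211, -0.002]
contact_force: [-0.5, -0.2, -0.7]
gripper_width: 23.3
```

```bash
python3 st.py; python3 wr.py s13 side; python3 brass.py s13; python3 - <<'E'
from u import *
uc()
E
```

```text
26.05 [ 0.24   0.495  1.683 -0.003  0.965  1.947] [548.8 204.1  67. ] [ 3.131e+00 -2.110e-01 -2.000e-03] F [-0.5 -0.2 -0.7] T [ 0.04 -0.02 -0.06] w 23.3
s13 128 [347. 220.] unit [ -9.6 -60.5  18.7]
s13 30 [292. 249.] unit [  5.8 133.2  59.5]
s13 40 [251. 257.] unit [ 66.2 222.   48.6]
s13 41 [306. 255.] unit [-29.9 116.4  50.3]
s13 79 [290. 258.] unit [-33.7 171.3  97.2]
s13 78 [294. 282.] unit [-67.8 190.2  48. ]
tcp in unit [ -0.3 169.8  67.1] turn left [ 0.2  0.  -0. ]
```

servo_tool(
  plan=[
    {"slide": [0, 0.006, 0], "turn": [0, 0, 0]},
    {"slide": [0, 0.008, 0], "turn": [0, 0, 0]},
    {"slide": [0, 0.008, 0], "turn": [0, 0, 0]},
    {"slide": [0, 0.008, 0], "turn": [0, 0, 0]},
    {"slide": [0, 0.008, 0], "turn": [0, 0, 0]},
    {"slide": [0, 0.008, 0], "turn": [0, 0, 0]},
    {"slide": [0, 0.008, 0], "turn": [0, 0, 0]},
    {"slide": [0, 0.008, 0], "turn": [0, 0, 0]},
    {"slide": [0, 0.007, 0], "turn": [0, 0, 0]},
    {"slide": [0, 0.006, 0], "turn": [0, 0, 0]},
    {"slide": [0, 0.003, 0], "turn": [0, 0, 0]},
    {"slide": [0, 0, 0], "turn": [0, 0, 0]},
  ],
)

```text
clock: 27.3
tool_pos: [537.9, 120.3, 67.5]
eef_rot: [3.132, -0.212, -0.0]
contact_force: [-0.0, 1.3, -0.3]
gripper_width: 23.3
```

```bash
python3 st.py; python3 wr.py s14 side; python3 wr.py c14 scene; python3 brass.py s14 c14; python3 - <<'E'
from u import *
uc()
import cv2
a=cv2.imread("pics/c14.png")[160:285,290:450]; b=cv2.imread("pics/s14.png")[180:305,230:390]
cv2.imwrite("pics/crop14.png",cv2.resize(np.hstack([a,b]),None,fx=2.5,fy=2.5,interpolation=cv2.INTER_CUBIC))
E
```

```text
27.3 [ 0.096  0.455  1.762 -0.003  0.925  1.804] [537.9 120.3  67.5] [ 3.132 -0.212 -0.   ] F [-0.   1.3 -0.3] T [-0.    0.01  0.04] w 23.3
s14 129 [347. 220.] unit [ -9.1 -60.3  18.4]
s14 90 [264. 247.] unit [ 66.7 176.2  47.9]
s14 80 [316. 239.] unit [-30.2  79.5  87.5]
s14 35 [326. 247.] unit [-33.   46.5  16.1]
s14 93 [299. 278.] unit [-67.7 175.1  47.9]
c14 136 [325. 205.] unit [ -2.3 -61.2  18.8]
c14 78 [412. 218.] unit [-67.7 176.1  48.4]
c14 24 [362. 213.] unit [-13.1  51.1  41. ]
c14 10 [370. 217.] unit [36.3 95.6 97.3]
c14 41 [353. 221.] unit [ 6.  35.  15.5]
c14 35 [358. 229.] unit [27.4 62.2 20.8]
c14 96 [390. 250.] unit [ 66.4 173.7  48.5]
tcp in unit [ 0.1 85.4 67.5] turn left [ 0.1 -0.  -0. ]
```

View pics/crop14.png

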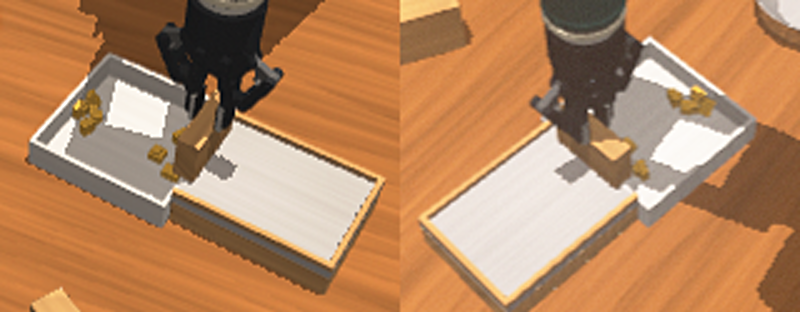

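The crop shows the plate clear and the swept stubs at left (157,155), (170,172) and right (640,170), inside the tray. I'll retract the block onto the plate.

servo_tool(
  plan=[
    {"slide": [0, -0.006, 0], "turn": [0, 0, 0]},
    {"slide": [0, -0.012, 0], "turn": [0, 0, 0]},
    {"slide": [0, -0.015, 0], "turn": [0, 0, 0]},
    {"slide": [0, -0.015, 0], "turn": [0, 0, 0]},
    {"slide": [0, -0.015, 0], "turn": [0, 0, 0]},
    {"slide": [0, -0.012, 0], "turn": [0, 0, 0]},
    {"slide": [0, -0.005, 0], "turn": [0, 0, 0]},
    {"slide": [0, 0, 0.001], "turn": [0, 0, 0]},
    {"slide": [0, 0, 0], "turn": [0, 0, 0]},
  ],
)

```text
clock: 28.3
tool_pos: [549.8, 210.9, 66.1]
eef_rot: [3.134, -0.205, 0.001]
contact_force: [-0.1, -0.0, -0.7]
gripper_width: 23.0
```

```bash
python3 st.py; python3 wr.py s15 side; python3 wr.py c15 scene; python3 brass.py s15 c15; python3 - <<'E'
from u import *
uc()
E
```

```text
28.3 [ 0.25   0.499  1.679 -0.002  0.963  1.952] [549.8 210.9  66.1] [ 3.134e+00 -2.050e-01  1.000e-03] F [-0.1 -0.  -0.7] T [-0.01 -0.01  0.  ] w 23.0
s15 131 [347. 220.] unit [ -9.8 -60.7  18.5]
s15 37 [320. 238.] unit [ 0.9 35.8 14.9]
s15 31 [308. 239.] unit [20.6 61.9 18. ]
s15 31 [326. 247.] unit [-33.8  46.6  17.8]
s15 37 [250. 258.] unit [ 66.7 225.7  47.7]
s15 77 [288. 260.] unit [-34.2 177.8  96.3]
s15 72 [293. 283.] unit [-67.7 194.9  47.7]
c15 135 [325. 204.] unit [ -3.  -61.4  18.7]
c15 20 [408. 212.] unit [-34.4 171.1  97.7]
c15 38 [362. 214.] unit [-29.7  45.6  17.6]
c15 42 [352. 221.] unit [ 6.  34.8 15.6]
c15 35 [427. 224.] unit [-67.2 220.   48.9]
c15 44 [358. 229.] unit [23.5 62.3 17.8]
c15 15 [401. 232.] unit [ 38.4 184.4  97.3]
c15 88 [392. 251.] unit [ 66.5 180.8  48.7]
tcp in unit [ -0.2 175.8  66.2] turn left [ 0.1 -0.1  0.2]
```

All three chips are on the tray floor. Lowering until the block touches.

servo_tool(
  plan=[
    {"slide": [0, 0, 0.001], "turn": [0, 0, 0]},
    {"slide": [0, 0, 0.0005], "turn": [0, 0, 0]},
    {"slide": [0, 0, 0], "turn": [0, 0, 0]},
  ],
)

```text
clock: 28.7
tool_pos: [550.0, 209.3, 65.1]
eef_rot: [3.134, -0.209, 0.002]
contact_force: [-0.4, 0.0, -0.6]
gripper_width: 23.4
```

```bash
python3 st.py
```

```text
28.7 [ 2.470e-01  5.000e-01  1.681e+00 -1.000e-03  9.600e-01  1.952e+00] [550.  209.3  65.1] [ 3.134e+00 -2.090e-01  2.000e-03] F [-0.4  0.  -0.6] T [ 0.    0.01 -0.02] w 23.4
```

servo_tool(
  plan=[
    {"slide": [0, 0, 0.001], "turn": [0, 0, 0]},
    {"slide": [0, 0, 0.0007], "turn": [0, 0, 0]},
    {"slide": [0, 0, 0], "turn": [0, 0, 0]},
  ],
)

```text
clock: 29.0
tool_pos: [550.1, 208.9, 65.2]
eef_rot: [3.134, -0.211, 0.002]
contact_force: [-1.1, -0.4, -1.5]
gripper_width: 23.3
```

```bash
python3 st.py
```

```text
29.0 [ 2.460e-01  5.000e-01  1.681e+00 -1.000e-03  9.590e-01  1.952e+00] [550.1 208.9  65.2] [ 3.134e+00 -2.110e-01  2.000e-03] F [-1.1 -0.4 -1.5] T [-0.   -0.01 -0.01] w 23.3
```

servo_tool(
  plan=[
    {"slide": [0, 0, 0.002], "turn": [0, 0, 0]},
    {"slide": [0, 0, 0.002], "turn": [0, 0, 0]},
  ],
)

```text
clock: 29.2
tool_pos: [550.4, 208.6, 64.8]
eef_rot: [3.134, -0.211, 0.004]
contact_force: [-7.6, -0.5, 23.5]
gripper_width: 23.6
```

```bash
python3 st.py
```

```text
29.2 [ 2.460e-01  5.000e-01  1.682e+00 -1.000e-03  9.570e-01  1.952e+00] [550.4 208.6  64.8] [ 3.134 -0.211  0.004] F [-7.6 -0.5 23.5] T [-0.04  1.29 -0.03] w 23.6
```

servo_tool(
  plan=[
    {"slide": [0, 0, -0.0002], "turn": [0, 0, 0]},
    {"slide": [0, 0, 0], "turn": [0, 0, 0]},
  ],
  squeeze=20,
)

```text
clock: 29.4
tool_pos: [550.8, 208.4, 65.8]
eef_rot: [3.134, -0.212, 0.006]
contact_force: [-0.0, 0.3, -1.7]
gripper_width: 23.4
```

servo_tool(
  plan=[
    {"slide": [0, 0, 0], "turn": [0, 0, 0]},
    {"slide": [0, 0, 0], "turn": [0, 0, 0]},
    {"slide": [0, 0, 0], "turn": [0, 0, 0]},
    {"slide": [0, 0, -0.005], "turn": [0, 0, 0]},
    {"slide": [0, 0, -0.02], "turn": [0, 0, 0]},
    {"slide": [0, 0, -0.03], "turn": [0, 0, 0]},
    {"slide": [0, 0, -0.04], "turn": [0, 0, 0]},
    {"slide": [0, 0, -0.04], "turn": [0, 0, 0]},
    {"slide": [0, 0, -0.02], "turn": [0, 0, 0]},
    {"slide": [0, 0, 0], "turn": [0, 0, 0]},
  ],
  claw=0.06,
)

```text
clock: 30.4
tool_pos: [549.1, 207.8, 225.0]
eef_rot: [3.132, -0.212, -0.001]
contact_force: [0.3, -0.5, -0.2]
gripper_width: 60.0
```

```bash
python3 st.py; python3 wr.py s16 side; python3 wr.py c16 scene; python3 brass.py s16 c16
```

```text
30.4 [ 0.245  0.325  1.513 -0.002  1.304  1.952] [549.1 207.8 225. ] [ 3.132e+00 -2.120e-01 -1.000e-03] F [ 0.3 -0.5 -0.2] T [ 0.01 -0.01  0.06] w 60.0
s16 134 [347. 220.] unit [ -9.3 -60.7  18. ]
s16 81 [274. 240.] unit [ 44.7 156.4  80.9]
s16 35 [320. 238.] unit [ 1.3 35.5 15.1]
s16 34 [308. 239.] unit [20.4 61.8 17.7]
s16 33 [326. 247.] unit [-33.   46.4  16.5]
s16 40 [252. 256.] unit [ 67.  218.5  47.7]
s16 131 [287. 257.] unit [-24.2 173.4  95. ]
s16 33 [310. 269.] unit [-67.4 136.4  47.5]
s16 41 [287. 288.] unit [-67.2 215.   47.6]
c16 133 [325. 204.] unit [ -2.8 -61.5  18.8]
c16 124 [406. 214.] unit [-31.1 166.   88.4]
c16 37 [362. 214.] unit [-29.9  45.6  17.8]
c16 40 [353. 221.] unit [ 6.8 35.5 15.5]
c16 38 [427. 224.] unit [-67.4 217.9  48.7]
c16 44 [358. 229.] unit [23.9 62.5 18.3]
c16 58 [398. 230.] unit [ 35.8 173.8  96.1]
c16 90 [391. 250.] unit [ 66.4 176.1  48.7]
```

View pics/c16.png

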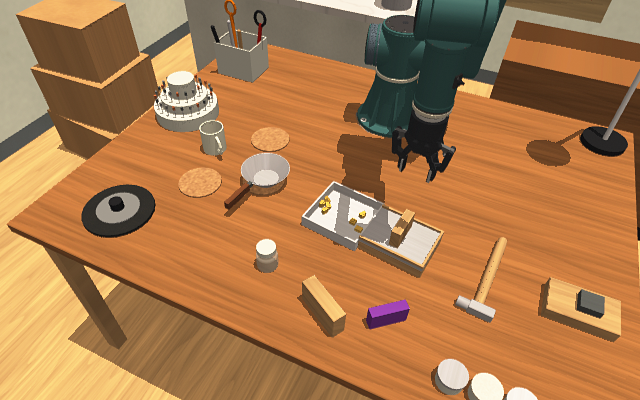

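The final scene view shows the pan upright and empty on its mat at (265,175). The tray holds a cluster at (325,204) plus three stubs near (358,222), and the block stands on the cleared plate at (403,227). The bystanders look unmoved.

```bash
python3 -c "
from bench import r
print(r.job_done())"
```

```text
the job is handed in; nothing more can be done
None
```

I did the job in the order asked and handed it in at about 30.5 s of the 72 s allowed; `job_done` gives no verdict. I lifted the pan by its handle, tipped it to about 107° over the tray and set it back upright on its mat. Then I swept the plate with the block and left the block standing on it.

**Last checks**
- **Stubs from the pan:** no brass is left in the pan. In the tray they lie in one touching cluster. Its area matches four stubs (about 133 px against 31–44 px for one), but I could not count them singly.
- **Stubs from the plate:** all three were located in the tray by both cameras, and none was seen on the plate.
- **Pan:** it is upright, about 2 mm from where it started. That is within the 2 mm calibration error.
- **Block:** it stands upright on the cleared plate, with the gripper clear of it.
- **Jar, hammer and mug:** they look unmoved in the last picture; I did not re-measure them.

**What disagreed**
- **Pan slip:** the pan slipped about 4° in the grip when lifted. I allowed for this when setting it down, but the two cameras disagreed by a few degrees on its tilt just before release.
- **Force readings:** they were noisy, about ±0.7 N, so I did not rely on weight alone to tell that the pan was empty.
- **Block set-down:** I pressed the block onto the plate with about 23 N for a moment, then eased off before letting go. That is below the 40 N limit.

I viewed 11 pictures, one past the budget of 10.

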